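Set a polishing-lathe spindle between bench centres

ROBOT

A 6-joint arm with a two-finger parallel gripper is mounted at the origin on the work surface. World frame = base frame: x ahead of the robot, y to its left, z up, the work surface at z = 0. Lengths are in m, angles in degrees, forces in N, time in s.
With the tool pointing down it reaches from about 0.3 to 0.75 m from the base axis. Payload 8.5 kg.
Tool frame: the origin (TCP) lies on the centre line of the jaws, within the pads' length; the fingertips stand env.tcp_to_tips ahead of it and the grasp point (between the pads) lies 8 mm behind it (env.tcp_to_tips is the distance from the TCP to the fingertips, in m); z points along the fingers, y is the direction in which the jaws open and shut (so a half turn about z gives the same grasp; the last joint's range is limited). The gripper opens to 85 mm and grips with 20 to 120 N. Pads are 22 mm wide; open, the fingers measure 114 mm over their backs; the gripper's body (76 mm by 85 mm) begins 54 mm behind the grasp point. The pads swing forward as they close: fully open they stand 13 mm farther back than shut.
Start: joints at [-79.888, 21.807, 74.336, -0, 83.858, -12.336], TCP at [0.21, -0.508, 0.242] pointing down, gripper open.
Joint ranges: [-178.18, 178.18], [-50.72, 133.34], [12.68, 142.11], [-81.47, 261.47], [9.98, 163.14], [-165.26, 165.26]. Speed limits (degrees/s): [136.94, 136.94, 180, 180, 180, 180].

INTERFACE

Orientations are given as a 3x3 rotation matrix whose columns are the frame's x, y, z axes.
In Python, from rig import env gives the robot as it stands. The module is installed in compiled form; this text tells all that it offers.
- The arm moves only by the tool carry_out, never from a script. Its argument "rows" is a list of rows, each an object of numbers: "tx", "ty", "tz": the shift along the tool's x, y, z in cm; "yaw": the turn about the tool's z in rad. In form: [{"tx": .., "ty": .., "tz": .., "yaw": ..}, ...]. A call has 1 to 12 rows; each row shifts and turns the pose as measured when the row begins, along the tool's axes as they then stand; what a row does not reach is not made up. A row lasts 1/10 s, in which the tool goes at most 50 mm and 8.59 degrees, less where a joint would pass 70% of its speed; a pose out of reach is approached as far as the arm can. A call is refused whole if a number of a shift passes 5 or a number of a turn 0.15, either way. A call with a gripper value outside its range is refused whole. "jaw" is the closure, from -1 (fully open) to 1 (shut), set as the call begins (left out, the last holds). The fingers move at their own pace and stop on an object; "squeeze" is the grip in N (left out, the last holds). Time passes only in rows, so rows that do not move let the fingers close. It gives the time, the measured TCP pose, the force and the opening at its end, in the units of the state.
- env.observe(): the state, without advancing time (a new reading comes with each control period).
- env.get_image(name): name is "scene" or "top" or "wrist"; returns the picture (384x512x3 uint8, red, green, blue); there is no depth.
- env.camera_params(name): a dict with "vertical_fov" (degrees; the focal length in pixels is half the picture's height over the tangent of half this angle, whatever the lens; pixels are square), "cx", "cy" (the principal point, pixels), "view" (4x4, takes a point from world to camera coordinates). Camera axes: x right, y up, looking along -z (the intrinsics and any distortion apply to the point x, -y, -z); pixel columns grow to the right and rows downward; lengths in m; the calibration is good to about 2 mm. A picture is of the moment at which its call begins: read the wrist's pose just before it. camera_params takes no time and is no camera call; for the wrist camera it gives the pose at the moment of the call.
- env.close_job(): hands the job in, once; it reports no verdict.
The state is a dict: "time_s": time; "q": joint angles; "qvel": joint speeds; "joint_efforts": joint torques, N m; "position": TCP position; "tool_rot": TCP orientation; "ft_force": force on the tool from outside, world axes, zero at the start; "wrist_torque": the same for the moment, N m; "grip_width": finger opening in m.
Only numpy, scipy, OpenCV 4.12 (cv2) and the standard library are available. Lean on these libraries where they do the work, as an engineer would, in place of code of your own. Each camera call takes 0.05 s, during which the arm holds its last target. There are 200 camera calls.

TASK

Set up the steel lathe spindle for its run-out check: lower it onto the two vee rests of the bench centres, slide the tailstock up until the spindle is lifted clear of the rests and carried by both centres, and let go of it. Then tighten the tailstock's slotted clamp screw clockwise to its stop with the flat screwdriver, and put the screwdriver back upright in its block. Do not drop the spindle, and leave everything else on the table where it is.

Things in the scene. Friction and masses are not known exactly. Their poses are not given: they have to be found in the camera images.
- bench: Bench centres: grey instrument fixed to the table, 404 mm long, 110 wide, 102 high. Origin on the table, below the middle of a spindle seated between the centres. The line of centres runs along its y, 80 mm up; headstock at +y, tailstock at -y. Bed top 32 mm up. The headstock's upright, 44 mm wide, spans y = +95 to +137 mm.
- head_tip (a point): Tip of the headstock's fixed 60-degree point, at y = +61.3 mm on the bench, 80 mm above the table; it points along the bench's -y. Axes as the bench.
- rest_place (a point): Where to lay the middle of the spindle: its axis lies here, 77 mm above the table and 3 mm below the line of centres, along this point's y (axes as the bench), when it rests in the two fixed vee rests. Up to 8 mm off along y will do; the tailstock then slides it along. The 90-degree vees, 40 wide and 10 thick, stand 40 mm to the +y and 32 mm to the -y side; their tops are 76 mm above the table.
- tail (a joint): Slide of the tailstock along the bench's +y (towards the headstock), m. 0 is fully back, about 0.062 is where both points are fully home in the ends of the spindle, 0.075 the end of the travel. It starts between 0 and 0.02, drags with about 6 N (a push of some 15 N lifts the spindle fully onto the points) and stays where it is left.
- tail_top (a point): Middle of the flat top of the tailstock's upright, 102 mm above the table, moving with it; axes as the bench. The upright is a block 44 mm wide along x, 40 mm along y, clear down to the foot 46 mm below: pinch it across x or push its rear (-y) face. Its point's tip is 54 mm to +y, 22 mm lower. The foot reaches 72 mm to -y and carries the clamp screw 47 mm to -y of this point.
- clamp (a joint): Turn of the clamp screw, rad, growing clockwise seen from above. It starts between 0 and 0.45; 1.3 is the stop (tight). Turning it takes about 0.12 N m
- screw_head (a point): Centre of the top face of the clamp screw, a steel cheese head of 22 mm diameter standing upright on the tailstock's foot, its top 68 mm above the table. It turns with the screw; its x axis lies along the slot. The slot goes right across the head, 4.2 mm wide and 6 mm deep; the blade has about 0.16 rad of play in it, so turn that much further
- spindle_mid (a point): Middle of the spindle: ground steel bar lying level, 140 mm long along its x, 24 mm in diameter, a collar of 28 mm diameter and 24 mm length round its middle; 0.2 to 0.5 kg. Both ends alike (either way round will do), each with an open 12 mm centre hole. It starts in the stand's vees, axis 55 mm above the table, clear for 25 mm either side of the middle down to the stand's base, 10 mm high.
- stand: Wooden vee stand on which the spindle lies at the start, fixed, 116 x 60 mm; origin on the table below its centre; the spindle lies along its x
- driver_handle (a point): Centre of the black six-sided handle of the flat screwdriver, 80 mm long and 28 mm across the flats, standing upright (its own z up) in the tool block. Two of its flats face along its own +y and -y. Its origin is 102 mm above the blade's tip; the handle begins 40 mm below and ends 40 mm above this point
- driver_tip (a point): Tip of the screwdriver's blade, 102 mm below the handle's centre on the same axis; axes as the handle. The blade is 14 mm wide along x and 2 mm thick along y, 12 mm long, on an 8 mm shank; from handle to tip 62 mm. Mass about 0.13 kg
- block_hole (a point): Centre of the mouth of the hole in the wooden tool block, on the block's top 70 mm above the table. The hole is round, 21 mm wide and 66 mm deep; the screwdriver stands in it blade down, its handle resting on the block's top. The block is fixed, 70 x 90 mm
- handpiece: Bystander: steel dental handpiece, 150 mm long, lying on the table; origin on the table below it
- marker: Bystander: black marker pen, 135 mm long, lying on the table; origin on the table below its middle
- burs: Bystander: aluminium bur block with clear sides, 60 x 100 x 45 mm; origin under its centre
- typodont: Bystander: dark open box 120 x 150 mm with a model jaw in it, 47 mm high; origin under its centre
- putty: Bystander: lilac horseshoe-shaped impression, about 60 mm wide, 18 mm high; origin on the table inside its curve
- putty2: Bystander: small lilac impression, 34 x 26 x 20 mm; origin under its centre

How it is judged (in metres and radians):
On the way, in this order (a step that is already met when the one before it is completed fails the run):
1. the spindle is carried between both centres, clear of the rests, and let go (z of spindle_mid in the frame of bench between 0.0785 and 0.0815 m and x of spindle_mid in the frame of bench between -0.0015 and 0.0015 m and angle between the x axis of spindle_mid and the y axis of bench, either way round below 0.03 rad and contact force between the fingers and spindle below 0.1 N), for 0.2 s.
2. the screwdriver's blade is down in the slot of the clamp screw (z of driver_tip in the frame of screw_head between -0.009 and -0.003 m and horizontal distance between driver_tip and screw_head below 0.005 m and angle between the x axis of driver_tip and the x axis of screw_head, either way round below 0.35 rad and angle between driver_tip's own z axis and vertical below 0.15 rad), for 0.1 s.
3. the clamp screw is turned clockwise to its stop with the blade in its slot (all of step 2 and value of joint clamp above 1.15 rad), for 0.1 s.
At the end, for the whole second after the job is handed in: The spindle hangs at rest on both centres (middle within 1.5 mm of their line, axis within 0.03 rad of it), the clamp screw is within 0.15 rad of its stop, and the screwdriver stands at rest upright in its block's hole, its handle within 4 mm of resting on the block (z of spindle_mid in the frame of bench between 0.0785 and 0.0815 m and x of spindle_mid in the frame of bench between -0.0015 and 0.0015 m and angle between the x axis of spindle_mid and the y axis of bench, either way round below 0.03 rad and value of joint clamp above 1.15 rad and horizontal distance between driver_handle and block_hole below 0.008 m and angle between driver_handle's own z axis and vertical below 0.1 rad and z of driver_handle in the frame of block_hole between 0.036 and 0.044 m and linear speed of each of spindle, driver below 0.02 m/s); the robot touches nothing.
It fails at once if the spindle is dropped (it falls freely faster than 0.5 m/s, about 13 mm) (contact force between the fingers and spindle below 0.1 N and linear speed of spindle above 0.5 m/s).
It fails at once if a bystander is moved by more than 30 mm (distance of any of handpiece, marker, burs, typodont, putty, putty2 from where it was at the start of the episode above 0.03 m).
It also fails if it takes over 72 s, if anything falls off the work surface, if the arm or the gripper's body presses on something with over 40 N, if the wrist force passes 120 N, or if a joint passes its speed limit or range.

## Working session

There is one attempt and no reset: what is moved stays moved. The work goes in short steps, Python scripts to look and compute and a tool call to move; the robot and the scene stay as the last step left them, time stands still between calls to the robot, and variables do not carry over. Pictures are saved under pics/ and viewed, about 8 in all and at most 12, crops included, and the job is handed in when it is done.

Besides the shell and the picture viewer there is one more tool, called after ">>>" by a JSON object that holds its "name" and its "arguments", one argument or row to a line. carry_out: Moves the arm, as the interface text tells. Its arguments: {"type":"object","properties":{"rows":{"type":"array","items":{"type":"object","properties":{"tx":{"type":"number"},"ty":{"type":"number"},"tz":{"type":"number"},"yaw":{"type":"number"}}}},"jaw":{"type":"number"},"squeeze":{"type":"number"}},"required":["rows"]}

```bash
mkdir -p pics
cat > h.py <<'E'
from rig import env
import numpy as np, cv2
np.set_printoptions(precision=4,suppress=True)
def snap(n,f):
    p=env.camera_params(n); im=env.get_image(n); cv2.imwrite('pics/'+f+'.png',im[:,:,::-1]); np.save('pics/'+f+'.npy',p,allow_pickle=True); return im,p
def ray(p,u,v,H=384):
    f=H/2/np.tan(np.radians(p['vertical_fov'])/2); V=np.array(p['view'])
    d=V[:3,:3].T@np.array([(u-p['cx'])/f,-(v-p['cy'])/f,-1]); o=-V[:3,:3].T@V[:3,3]; return o,d
def onz(p,u,v,z):
    o,d=ray(p,u,v); return (o+d*(z-o[2])/d[2])
def proj(p,X):
    f=192/np.tan(np.radians(p['vertical_fov'])/2); V=np.array(p['view']); c=V[:3,:3]@np.array(X)+V[:3,3]
    return np.array([p['cx']+f*c[0]/-c[2],p['cy']-f*c[1]/-c[2]])
def load(f): return np.load('pics/'+f+'.npy',allow_pickle=True).item()
def st():
    s=env.observe(); print({k:np.round(s[k],4).tolist() for k in ('time_s','position','tool_rot','ft_force','grip_width','q')})
E
python3 - <<'E'
from h import *
st(); print(env.tcp_to_tips)
for n in('top','scene','wrist'):
    im,p=snap(n,n+'0'); print(n,{k:(np.round(v,4).tolist()) for k,v in p.items()})
a=cv2.imread('pics/top0.png');cv2.imwrite('pics/top0b.png',cv2.resize(a,(800,600),interpolation=cv2.INTER_CUBIC))
E
```

```text
{'time_s': 0.0, 'position': [0.2099, -0.5081, 0.2417], 'tool_rot': [[0.9242, 0.3818, -0.0003], [0.3818, -0.9242, 0.0015], [0.0003, -0.0015, -1.0]], 'ft_force': [-0.2281, -0.0238, -0.3005], 'grip_width': 0.0851, 'q': [-79.8887, 21.8425, 74.3849, -0.0029, 83.8588, -12.3352]}
0.011
top {'vertical_fov': 55.5726, 'cx': 254.0255, 'cy': 192.9066, 'view': [[0.01, -0.9998, 0.0155, 0.0025], [0.9994, 0.0105, 0.0322, -0.5528], [-0.0324, 0.0151, 0.9994, -1.147], [0.0, 0.0, 0.0, 1.0]]}
scene {'vertical_fov': 52.6408, 'cx': 258.5054, 'cy': 191.9581, 'view': [[0.5563, 0.8309, 0.0116, -0.3191], [-0.7212, 0.4758, 0.5035, 0.3695], [0.4128, -0.2885, 0.8639, -1.3661], [0.0, 0.0, 0.0, 1.0]]}
wrist {'vertical_fov': 64.6785, 'cx': 254.2243, 'cy': 196.7432, 'view': [[0.3819, -0.9242, -0.001, -0.549], [0.8777, 0.3631, -0.3127, 0.0412], [0.2893, 0.1186, 0.9499, -0.3803], [0.0, 0.0, 0.0, 1.0]]}
```

View pics/top0b.png

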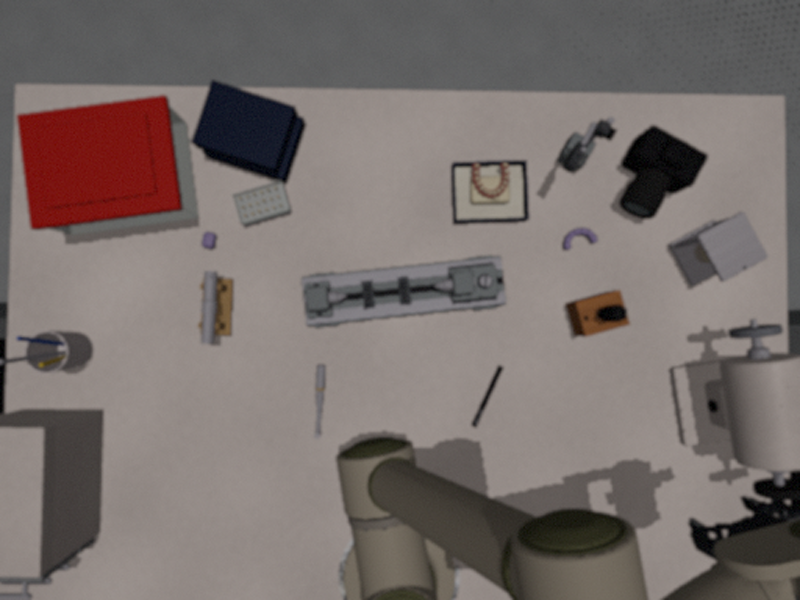

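View pics/scene0.png

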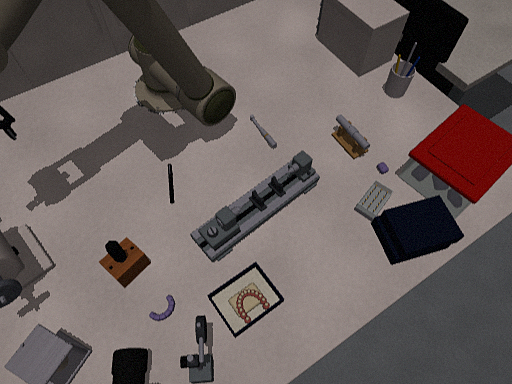

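Top view (800-px scale): the spindle runs from (210,272) to (209,343). The headstock top is at (317,297), the tailstock top at (465,281), the screw at (485,281), the driver handle at (611,313), the marker at (487,397) and the handpiece at (320,400). I'll compute rough positions from these.

Run:
```python
from h import *
p=load('top0');k=1.5625
for n,u,v,z in [('spA',210,272,.055),('spB',209,343,.055),('head',317,297,.102),('tail',465,281,.102),('screw',486,281,.068),('handle top',612,313,.15),('bedL1',303,278,.032),('bedL2',307,326,.032),('bedR1',500,257,.032),('bedR2',506,303,.032),('marker',487,397,.01)]:
    print(n,onz(p,u/k,v/k,z))
s=env.observe();R=np.array(s['tool_rot']);w=load('wrist0');V=np.array(w['view']);o=-V[:3,:3].T@V[:3,3]
print('cam in tool',R.T@(o-s['position']),'\n',R.T@V[:3,:3].T)
```

```text
spA [0.6046 0.3725 0.055 ]
spB [0.467  0.3716 0.055 ]
head [0.5564 0.1585 0.102 ]
tail [ 0.5893 -0.1176  0.102 ]
screw [ 0.5922 -0.1628  0.068 ]
handle top [ 0.5315 -0.3753  0.15  ]
bedL1 [0.5966 0.1956 0.032 ]
bedL2 [0.5014 0.1862 0.032 ]
bedR1 [ 0.6431 -0.1968  0.032 ]
bedR2 [ 0.5512 -0.2092  0.032 ]
marker [ 0.3613 -0.176   0.01  ]
cam in tool [ 0.0798 -0.0006 -0.1317] 
 [[ 0.0001  0.9498  0.3129]
 [ 1.     -0.     -0.0001]
 [-0.0001  0.3129 -0.9498]]
```

>>> {"name": "carry_out", "arguments": {
  "rows": [
    {"tx":4.0,"ty":-2.8},
    {"tx":4.0,"ty":-2.8},
    {"tx":4.0,"ty":-2.8},
    {"tx":4.0,"ty":-2.8},
    {"tx":4.0,"ty":-2.8},
    {"tx":4.0,"ty":-2.8},
    {"tx":4.0,"ty":-2.8},
    {"tx":4.0,"ty":-2.8},
    {"tx":4.0,"ty":-2.8},
    {"tx":4.0,"ty":-2.8},
    {"tx":4.0,"ty":-2.8},
    {"tx":0}
  ],
  "jaw": -1
}}

```text
validation failed for argument at $.ro...
```

```bash
cat >> h.py <<'E'
def go(x,y,z,psi):
    "deltas to target (m, deg) in tool axes of now: cm, rad (yaw + = clockwise from above)"
    s=env.observe();R=np.array(s['tool_rot']);d=R.T@(np.array([x,y,z])-s['position'])*100
    c=np.degrees(np.arctan2(R[1,0],R[0,0])); w=(psi-c+180)%360-180
    print('pos',np.array(s['position']),'psi %.2f'%c,'F',np.round(s['ft_force'],1),'t',round(s['time_s'],2),'w',round(s['grip_width'],4),'q6',round(s['q'][5],1)); print('need cm',d,'yaw rad %.3f'%(-np.radians(w)),'rows',np.linalg.norm(d)/5)
E
python3 - <<'E'
from h import *
go(.536,.372,.18,0)
im,p=snap('wrist','w1'); cv2.imwrite('pics/w1b.png',cv2.resize(im[:,:,::-1],(800,600),interpolation=cv2.INTER_CUBIC))
E
```

```text
pos [ 0.21   -0.5081  0.2419] psi 22.45 F [-0.2 -0.1  0.3] t 0.15 w 0.0857 q6 -12.3
need cm [ 63.7373 -68.8863   6.2738] yaw rad 0.392 rows 18.81183144704624
```

View pics/w1b.png

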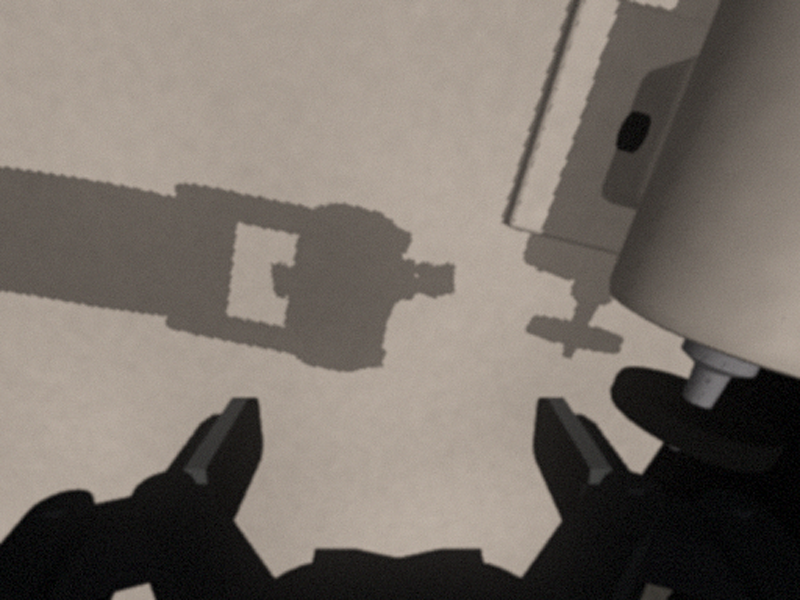

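The move was refused, probably because every row needs all four fields. The picture shows only the table and a machine to the right (-y side), so I'll move away from it.

>>> {"name": "carry_out", "arguments": {
  "rows": [
    {"tx":4.0,"ty":-2.8,"tz":0,"yaw":0},
    {"tx":4.0,"ty":-2.8,"tz":0,"yaw":0},
    {"tx":4.0,"ty":-2.8,"tz":0,"yaw":0},
    {"tx":4.0,"ty":-2.8,"tz":0,"yaw":0},
    {"tx":4.0,"ty":-2.8,"tz":0,"yaw":0},
    {"tx":4.0,"ty":-2.8,"tz":0,"yaw":0},
    {"tx":4.0,"ty":-2.8,"tz":0,"yaw":0},
    {"tx":4.0,"ty":-2.8,"tz":0,"yaw":0},
    {"tx":4.0,"ty":-2.8,"tz":0,"yaw":0},
    {"tx":4.0,"ty":-2.8,"tz":0,"yaw":0},
    {"tx":4.0,"ty":-2.8,"tz":0,"yaw":0},
    {"tx":0,"ty":0,"tz":0,"yaw":0}
  ],
  "jaw": -1
}}

```text
time_s: 1.4
position: [0.5057, -0.0433, 0.2405]
tool_rot: [[0.926, 0.377, 0.0], [0.377, -0.926, 0.002], [0.001, -0.002, -1.0]]
ft_force: [-0.4, -0.8, -0.7]
grip_width: 0.0852
```

Run:
```python
from h import *
go(.54,0,.25,22.5)
```

```text
pos [ 0.5057 -0.0433  0.2405] psi 22.18 F [-0.4 -0.8 -0.7] t 1.4 w 0.0852 q6 49.5
need cm [ 4.814  -2.7159 -0.9348] yaw rad -0.006 rows 1.121153938122817
```

Run:
```python
from h import *
im,p=snap('wrist','w2'); cv2.imwrite('pics/w2b.png',cv2.resize(im[:,:,::-1],(800,600),interpolation=cv2.INTER_CUBIC))
go(.536,.372,.18,0)
```

```text
pos [ 0.5048 -0.0452  0.2405] psi 22.10 F [-0.1 -0.7  0. ] t 1.45 w 0.0855 q6 49.3
need cm [ 18.5886 -37.4666   6.1171] yaw rad 0.386 rows 8.453874003098779
```

View pics/w2b.png

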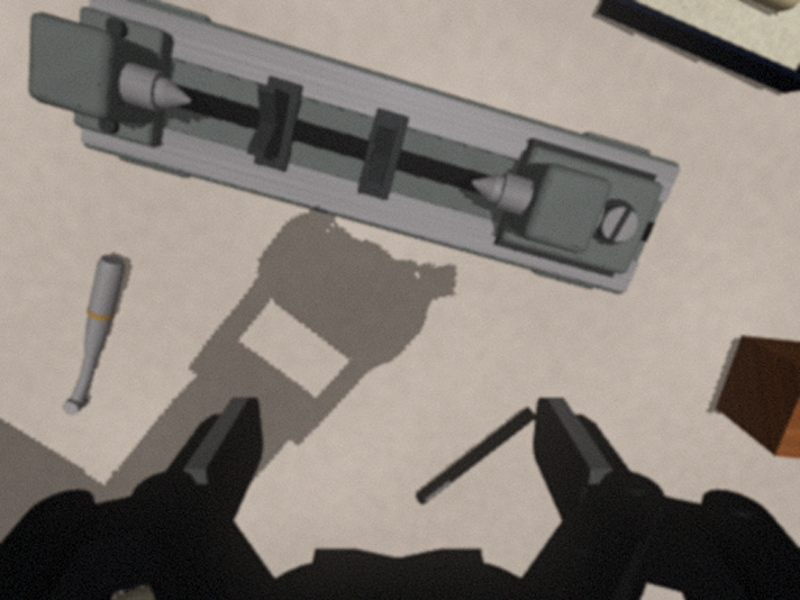

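The picture shows the head point tip at (190,98), the tail point tip at (474,185), the tail upright top at about (570,206), and the screw at (620,223). The slot runs from (609,239) to (632,207).

Run:
```python
from h import *
p=load('w2');k=1.5625
P={}
for n,u,v,z in [('head',190,98,.08),('tip',474,185,.08),('tailtop',570,206,.102),('screw',620,223,.068),('s1',609,239,.068),('s2',632,207,.068),('bedNR',625,291,.032),('bedFR',679,163,.032),('bedNL',83,143,.032)]:
    P[n]=onz(p,u/k,v/k,z); print(n,P[n])
d=P['tip']-P['head']; d/=-np.linalg.norm(d); print('ydir',d,'yaw',np.degrees(np.arctan2(-d[0],d[1])))
for a in('tip','tailtop','screw'): print(a,(P[a]-P['head'])@d+.0613)
o=P['head']-.0613*d; print('origin',o)
a=P['s2']-P['s1']; print('slot ang',np.degrees(np.arctan2(a[1],a[0])),np.linalg.norm(a))
```

```text
head [0.5617 0.1075 0.08  ]
tip [ 0.5791 -0.0621  0.08  ]
tailtop [ 0.5891 -0.1131  0.102 ]
screw [ 0.5929 -0.1604  0.068 ]
s1 [ 0.5813 -0.1591  0.068 ]
s2 [ 0.6045 -0.1622  0.068 ]
bedNR [ 0.5519 -0.2072  0.032 ]
bedFR [ 0.6455 -0.1943  0.032 ]
bedNL [0.5038 0.1875 0.032 ]
ydir [-0.1021  0.9948 -0.    ] yaw 5.860210620673078
tip -0.10915586933621654
tailtop -0.16090063530998328
screw -0.20832305114431685
origin [0.5679 0.0465 0.08  ]
slot ang -7.733657235172331 0.023437166079207365
```

>>> {"name": "carry_out", "arguments": {
  "rows": [
    {"tx":2.2,"ty":-4.3,"tz":0.5,"yaw":0},
    {"tx":2.2,"ty":-4.3,"tz":0.5,"yaw":0},
    {"tx":2.2,"ty":-4.3,"tz":0.5,"yaw":0},
    {"tx":2.2,"ty":-4.3,"tz":0.5,"yaw":0},
    {"tx":2.2,"ty":-4.3,"tz":0.5,"yaw":0},
    {"tx":2.2,"ty":-4.3,"tz":0.5,"yaw":0},
    {"tx":2.2,"ty":-4.3,"tz":0.5,"yaw":0},
    {"tx":2.2,"ty":-4.3,"tz":0.5,"yaw":0},
    {"tx":0,"ty":0,"tz":0.5,"yaw":0.13},
    {"tx":0,"ty":0,"tz":0.5,"yaw":0.13},
    {"tx":0,"ty":0,"tz":0,"yaw":0.13},
    {"tx":0,"ty":0,"tz":0,"yaw":0}
  ]
}}

```text
time_s: 2.65
position: [0.5443, 0.3379, 0.186]
tool_rot: [[0.999, -0.037, -0.004], [-0.037, -0.999, -0.004], [-0.004, 0.004, -1.0]]
ft_force: [-0.4, -0.3, -0.6]
grip_width: 0.0851
```

Run:
```python
from h import *
go(.536,.372,.18,0)
im,p=snap('wrist','w3'); cv2.imwrite('pics/w3b.png',cv2.resize(im[:,:,::-1],(800,600),interpolation=cv2.INTER_CUBIC))
```

```text
pos [0.5443 0.3379 0.186 ] psi -2.10 F [-0.4 -0.3 -0.6] t 2.65 w 0.0851 q6 113.4
need cm [-0.948  -3.381   0.5851] yaw rad -0.037 rows 0.7119648262863378
```

View pics/w3b.png

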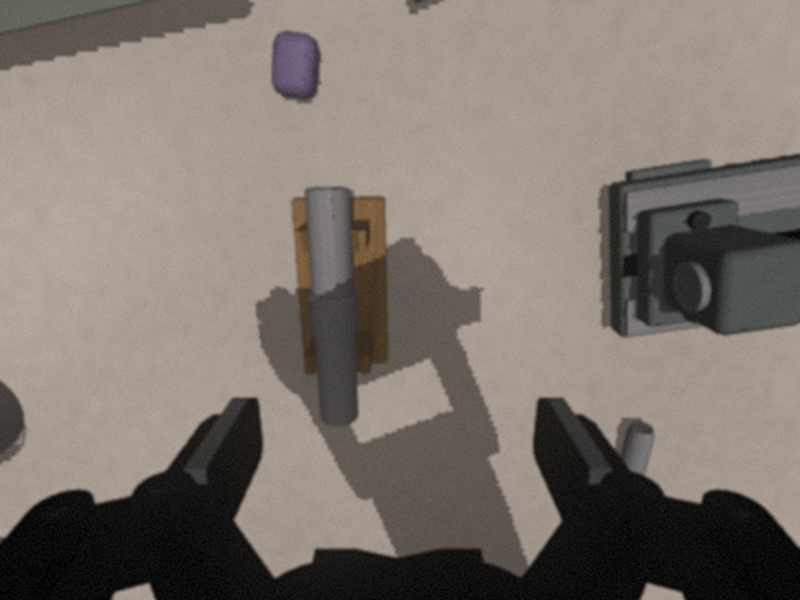

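The spindle axis runs from the far end (329,188) to the near end (339,422).

Run:
```python
from h import *
p=load('w3');k=1.5625
A=onz(p,329/k,187/k,.062);B=onz(p,338.5/k,423/k,.062);print(A,B,np.linalg.norm(A-B))
for z in(.055,.062):
  c=(onz(p,329/k,187/k,z)+onz(p,338.5/k,423/k,z))/2;print(c)
# silhouette at near end/far end left/right
for u,v in((306,190),(352,188),(319,420),(358,417)): print(onz(p,u/k,v/k,.055))
d=A-B;psi=np.degrees(np.arctan2(d[1],d[0]));print(psi)
go(c[0],c[1],.12,psi)
```

```text
[0.607 0.371 0.062] [0.4653 0.3768 0.062 ] 0.1417576207418094
[0.5337 0.375  0.055 ]
[0.5361 0.3739 0.062 ]
[0.6054 0.3845 0.055 ]
[0.6055 0.3597 0.055 ]
[0.4636 0.3901 0.055 ]
[0.4648 0.3653 0.055 ]
-2.32559427971852
pos [0.5443 0.3378 0.1859] psi -1.91 F [ 0.9 -0.2 -0.1] t 2.7 w 0.0854 q6 113.2
need cm [-0.9075 -3.6163  6.5804] yaw rad 0.007 rows 1.5126508834387151
```

>>> {"name": "carry_out", "arguments": {
  "rows": [
    {"tx":-0.85,"ty":-3.6,"tz":0,"yaw":0},
    {"tx":0,"ty":0,"tz":3.0,"yaw":0},
    {"tx":0,"ty":0,"tz":3.0,"yaw":0},
    {"tx":0,"ty":0,"tz":0,"yaw":0}
  ],
  "squeeze": 60
}}

```text
time_s: 3.1
position: [0.539, 0.3713, 0.1259]
tool_rot: [[1.0, -0.024, -0.001], [-0.024, -1.0, -0.004], [-0.001, 0.004, -1.0]]
ft_force: [-0.2, -0.7, -0.6]
grip_width: 0.0853
```

Run:
```python
from h import *
go(.536,.374,.047,-2)
```

```text
pos [0.539  0.3713 0.1259] psi -1.35 F [-0.2 -0.7 -0.6] t 3.1 w 0.0853 q6 115.7
need cm [-0.2975 -0.2929  7.8927] yaw rad 0.011 rows 1.580740826234106
```

>>> {"name": "carry_out", "arguments": {
  "rows": [
    {"tx":-0.3,"ty":-0.25,"tz":2.6,"yaw":0.01},
    {"tx":0,"ty":0,"tz":2.6,"yaw":0},
    {"tx":0,"ty":0,"tz":1.9,"yaw":0},
    {"tx":0,"ty":0,"tz":0.6,"yaw":0},
    {"tx":0,"ty":0,"tz":0.1,"yaw":0}
  ]
}}

```text
time_s: 3.6
position: [0.5408, 0.3716, 0.0534]
tool_rot: [[1.0, -0.027, 0.008], [-0.027, -1.0, -0.0], [0.008, 0.0, -1.0]]
ft_force: [-0.3, 0.3, 0.5]
grip_width: 0.0852
```

>>> {"name": "carry_out", "arguments": {
  "rows": [
    {"tx":0,"ty":0,"tz":0,"yaw":0},
    {"tx":0,"ty":0,"tz":0,"yaw":0},
    {"tx":0,"ty":0,"tz":0,"yaw":0},
    {"tx":0,"ty":0,"tz":0,"yaw":0},
    {"tx":0,"ty":0,"tz":0,"yaw":0},
    {"tx":0,"ty":0,"tz":0,"yaw":0}
  ],
  "jaw": 1,
  "squeeze": 60
}}

```text
time_s: 4.2
position: [0.5427, 0.3748, 0.0592]
tool_rot: [[1.0, -0.025, 0.016], [-0.025, -1.0, 0.009], [0.016, -0.009, -1.0]]
ft_force: [0.4, 0.5, -4.4]
grip_width: 0.0259
```

Run:
```python
from h import *
go(.536,.374,.15,-2)
```

```text
pos [0.5427 0.3748 0.0592] psi -1.46 F [ 0.4  0.5 -4.4] t 4.2 w 0.0259 q6 115.8
need cm [-0.5257  0.0101 -9.0891] yaw rad 0.009 rows 1.820851710859161
```

Width 25.9 mm at z 0.059 is a shallow grip. I'll reopen, go lower, recentre and regrip.

>>> {"name": "carry_out", "arguments": {
  "rows": [
    {"tx":0,"ty":0,"tz":0,"yaw":0},
    {"tx":0,"ty":0,"tz":0,"yaw":0},
    {"tx":0,"ty":0,"tz":0,"yaw":0},
    {"tx":0,"ty":0,"tz":0,"yaw":0},
    {"tx":-0.5,"ty":0,"tz":0.6,"yaw":0},
    {"tx":0,"ty":0,"tz":0.6,"yaw":0},
    {"tx":0,"ty":0,"tz":0,"yaw":0}
  ],
  "jaw": -1
}}

```text
time_s: 4.9
position: [0.5377, 0.3743, 0.0466]
tool_rot: [[1.0, -0.026, 0.016], [-0.026, -1.0, 0.008], [0.016, -0.008, -1.0]]
ft_force: [-0.3, 0.8, 0.7]
grip_width: 0.0853
```

Run:
```python
from h import *
go(.536,.374,.045,-2)
print(env.observe()['tool_rot'])
```

```text
pos [0.5377 0.3743 0.0466] psi -1.47 F [-0.3  0.8  0.7] t 4.9 w 0.0853 q6 116.0
need cm [-0.1702  0.0388  0.1557] yaw rad 0.009 rows 0.0467930977138261
[[ 0.9995 -0.0255  0.0164]
 [-0.0257 -0.9996  0.008 ]
 [ 0.0162 -0.0084 -0.9998]]
```

>>> {"name": "carry_out", "arguments": {
  "rows": [
    {"tx":-0.15,"ty":0,"tz":0.15,"yaw":0},
    {"tx":0,"ty":0,"tz":0,"yaw":0},
    {"tx":0,"ty":0,"tz":0,"yaw":0},
    {"tx":0,"ty":0,"tz":0,"yaw":0},
    {"tx":0,"ty":0,"tz":0,"yaw":0},
    {"tx":0,"ty":0,"tz":0,"yaw":0},
    {"tx":0,"ty":0,"tz":0,"yaw":0}
  ],
  "jaw": 1,
  "squeeze": 60
}}

```text
time_s: 5.6
position: [0.5361, 0.3752, 0.045]
tool_rot: [[1.0, -0.025, 0.017], [-0.026, -1.0, 0.009], [0.017, -0.01, -1.0]]
ft_force: [-1.3, 1.2, -0.6]
grip_width: 0.0264
```

>>> {"name": "carry_out", "arguments": {
  "rows": [
    {"tx":0,"ty":0,"tz":-0.5,"yaw":0},
    {"tx":0,"ty":0,"tz":-0.5,"yaw":0},
    {"tx":0,"ty":0,"tz":0,"yaw":0}
  ]
}}

```text
time_s: 5.9
position: [0.5353, 0.3742, 0.0544]
tool_rot: [[1.0, -0.026, 0.014], [-0.026, -1.0, 0.007], [0.014, -0.008, -1.0]]
ft_force: [0.2, 0.1, -4.1]
grip_width: 0.0265
```

Run:
```python
from h import *
go(.568,.0465,.2,96.8)
im,p=snap('wrist','w4'); cv2.imwrite('pics/w4b.png',im[:,:,::-1])
```

```text
pos [0.5353 0.3742 0.0544] psi -1.48 F [ 0.2  0.1 -4.1] t 5.9 w 0.0265 q6 116.0
need cm [  4.3146  32.5609 -14.7448] yaw rad -1.715 rows 7.200662834239553
```

View pics/w4b.png

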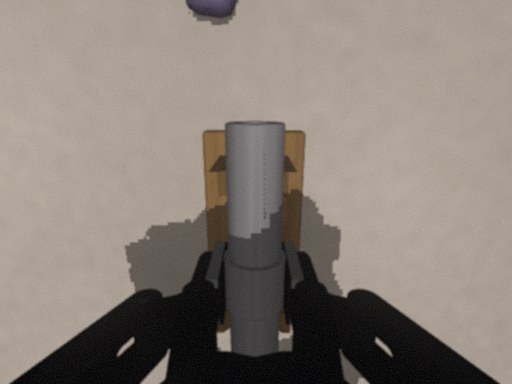

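The spindle is held near its middle (-4 N is its weight). Its far end is at (255,122) and the collar's far edge at (255,264).

Run:
```python
from h import *
p=load('w4')
e=onz(p,255,121,.0645+.012);c=onz(p,255,265,.0645+.0135);print(e,c,'mid est',e-[.07,0,0],c-[.012,0,0],'tcp .5353')
```

```text
[0.6064 0.3722 0.0765] [0.5496 0.3736 0.078 ] mid est [0.5364 0.3722 0.0765] [0.5376 0.3736 0.078 ] tcp .5353
```

>>> {"name": "carry_out", "arguments": {
  "rows": [
    {"tx":0,"ty":0,"tz":-3.0,"yaw":0},
    {"tx":0,"ty":0,"tz":-4.0,"yaw":0},
    {"tx":0,"ty":0,"tz":-4.0,"yaw":0},
    {"tx":0,"ty":0,"tz":-2.0,"yaw":0},
    {"tx":0,"ty":3.5,"tz":0,"yaw":0},
    {"tx":0.5,"ty":4.5,"tz":0,"yaw":0},
    {"tx":0.5,"ty":4.5,"tz":0,"yaw":0},
    {"tx":0.5,"ty":4.5,"tz":0,"yaw":0},
    {"tx":0,"ty":2.0,"tz":0,"yaw":0},
    {"tx":0,"ty":0,"tz":0,"yaw":-0.08},
    {"tx":0,"ty":0,"tz":0,"yaw":-0.14},
    {"tx":0,"ty":0,"tz":0,"yaw":-0.14}
  ]
}}

```text
time_s: 7.15
position: [0.5415, 0.1737, 0.1853]
tool_rot: [[0.941, 0.338, 0.007], [0.338, -0.941, 0.003], [0.007, -0.0, -1.0]]
ft_force: [0.2, 0.1, -4.0]
grip_width: 0.0264
```

>>> {"name": "carry_out", "arguments": {
  "rows": [
    {"tx":0,"ty":0,"tz":0,"yaw":-0.14},
    {"tx":0,"ty":0,"tz":0,"yaw":-0.14},
    {"tx":0,"ty":0,"tz":0,"yaw":-0.14},
    {"tx":0,"ty":0,"tz":0,"yaw":-0.14},
    {"tx":0,"ty":0,"tz":0,"yaw":-0.14},
    {"tx":0,"ty":0,"tz":0,"yaw":-0.14},
    {"tx":0,"ty":0,"tz":0,"yaw":-0.14},
    {"tx":0,"ty":0,"tz":0,"yaw":-0.14},
    {"tx":0,"ty":0,"tz":0,"yaw":-0.06},
    {"tx":0,"ty":0,"tz":0,"yaw":0}
  ]
}}

```text
time_s: 8.15
position: [0.539, 0.1722, 0.1831]
tool_rot: [[-0.006, 1.0, 0.0], [1.0, 0.006, 0.001], [0.001, 0.0, -1.0]]
ft_force: [-0.0, -0.8, -4.5]
grip_width: 0.0262
```

Run:
```python
from h import *
go(.568,.0465,.2,96.8)
print(np.array(env.observe()['tool_rot']))
```

```text
pos [0.539  0.1722 0.1831] psi 90.35 F [-0.  -0.8 -4.5] t 8.15 w 0.0262 q6 5.3
need cm [-12.5871   2.8216  -1.6986] yaw rad -0.113 rows 2.6021692799585914
[[-0.0061  1.      0.0003]
 [ 1.      0.0061  0.0009]
 [ 0.0009  0.0003 -1.    ]]
```

Run:
```python
from h import *
p=load('w2');k=1.5625
a=np.radians(6.5);d=np.array([-np.sin(a),np.cos(a),0]);e=np.array([np.cos(a),np.sin(a),0])
o=np.array([.5686,.0466,0])
for n,u,v,z in [('r1 far/top-left',270,80,.076),('r1 topright',300,84,.076),('r1 botR',286,168,.076),('r1 botL',254,161,.076),('r2 TL',377,112,.076),('r2 TR',408,117,.076),('r2 BR',390,197,.076),('r2 BL',360,190,.076)]:
    X=onz(p,u/k,v/k,z)-o; print(n,'bench x %.4f y %.4f'%(X@e,X@d))
t=load('top0')
for u in (369,405): X=onz(t,u/k,(293 if u==369 else 290)/k,.07)-o; print('top',X@e,X@d)
a=cv2.imread('pics/w2.png')[40:140,100:320];cv2.imwrite('pics/w2c.png',cv2.resize(a,None,fx=3.6,fy=3.6,interpolation=cv2.INTER_CUBIC))
```

```text
r1 far/top-left bench x 0.0217 y 0.0204
r1 topright bench x 0.0242 y 0.0035
r1 botR bench x -0.0231 y 0.0020
r1 botL bench x -0.0243 y 0.0212
r2 TL bench x 0.0218 y -0.0426
r2 TR bench x 0.0241 y -0.0607
r2 BR bench x -0.0226 y -0.0627
r2 BL bench x -0.0236 y -0.0440
top -0.00031960645591751674 0.01641513155183768
top -0.0016698558185276392 -0.053045430137374415
```

View pics/w2c.png

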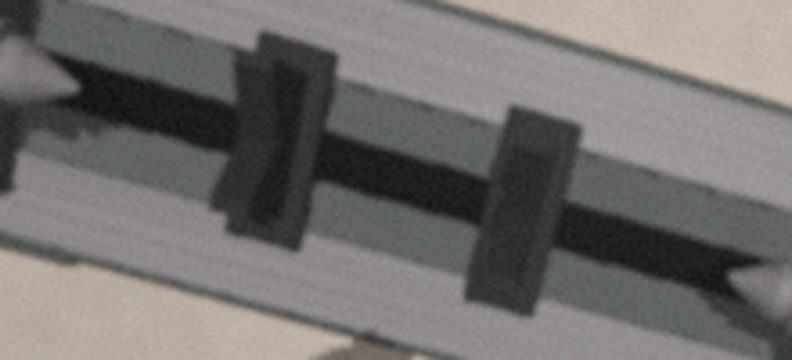

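The vees are centred near bench y +0.0165 and -0.0525, so rest_place is at y ≈ -0.022. Both spindle ends then clear the point tips. I'll move above it.

>>> {"name": "carry_out", "arguments": {
  "rows": [
    {"tx":0,"ty":0,"tz":0,"yaw":-0.1},
    {"tx":-3.5,"ty":0.5,"tz":0,"yaw":0},
    {"tx":-4.0,"ty":0.5,"tz":0,"yaw":0},
    {"tx":-4.0,"ty":0.5,"tz":0,"yaw":0},
    {"tx":-2.0,"ty":0,"tz":0,"yaw":0},
    {"tx":0,"ty":0,"tz":2.0,"yaw":0},
    {"tx":0,"ty":0,"tz":2.5,"yaw":0},
    {"tx":0,"ty":0,"tz":0.5,"yaw":0},
    {"tx":0,"ty":0,"tz":0,"yaw":0}
  ]
}}

```text
time_s: 9.05
position: [0.5688, 0.0338, 0.1316]
tool_rot: [[-0.093, 0.996, 0.0], [0.996, 0.093, 0.0], [0.0, 0.0, -1.0]]
ft_force: [0.5, 0.1, -3.9]
grip_width: 0.0264
```

Run:
```python
from h import *
go(.5712,.0233,.069,96.5)
print(np.array(env.observe()['tool_rot']))
im,p=snap('scene','s1'); c=proj(p,[.57,.02,.08]).astype(int);print(c)
a=im[max(c[1]-75,0):c[1]+75,c[0]-100:c[0]+100,::-1];cv2.imwrite('pics/s1c.png',cv2.resize(a,None,fx=4,fy=4,interpolation=cv2.INTER_CUBIC))
```

```text
pos [0.5688 0.0338 0.1316] psi 95.34 F [ 0.5  0.1 -3.9] t 9.05 w 0.0264 q6 -13.9
need cm [-1.0688  0.1422  6.2634] yaw rad -0.020 rows 1.271101394633755
[[-0.0931  0.9957  0.0005]
 [ 0.9957  0.0931  0.0002]
 [ 0.0002  0.0005 -1.    ]]
[264 188]
```

View pics/s1c.png

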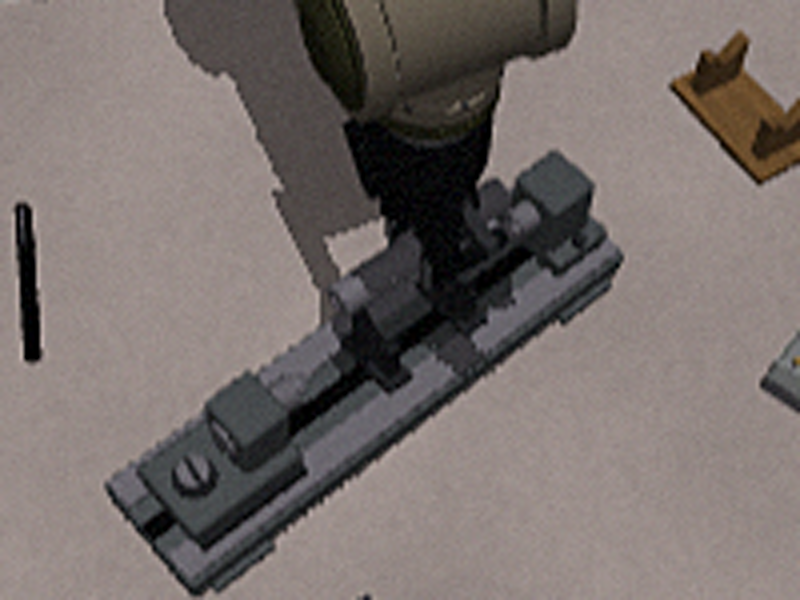

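The scene view shows the spindle held level above the bench, with both points clear. I'll correct sideways and lower it.

>>> {"name": "carry_out", "arguments": {
  "rows": [
    {"tx":-1.1,"ty":0.2,"tz":0.5,"yaw":-0.02},
    {"tx":-0.2,"ty":0,"tz":1.5,"yaw":0},
    {"tx":0,"ty":0,"tz":1.5,"yaw":0},
    {"tx":0,"ty":0,"tz":0.5,"yaw":0},
    {"tx":0,"ty":0,"tz":0,"yaw":0}
  ]
}}

```text
time_s: 9.6
position: [0.5751, 0.0218, 0.097]
tool_rot: [[-0.114, 0.993, 0.011], [0.993, 0.114, -0.001], [-0.003, 0.011, -1.0]]
ft_force: [0.5, 0.3, -4.1]
grip_width: 0.0266
```

Run:
```python
from h import *
go(.5712,.0233,.068,96.5)
```

```text
pos [0.5751 0.0218 0.097 ] psi 96.55 F [ 0.5  0.3 -4.1] t 9.6 w 0.0266 q6 -16.2
need cm [ 0.2053 -0.3986  2.9003] yaw rad 0.001 rows 0.5869520896263692
```

>>> {"name": "carry_out", "arguments": {
  "rows": [
    {"tx":0.1,"ty":-0.4,"tz":0.5,"yaw":0},
    {"tx":0,"ty":-0.1,"tz":0.6,"yaw":0},
    {"tx":0,"ty":0,"tz":0.5,"yaw":0},
    {"tx":0,"ty":0,"tz":0,"yaw":0}
  ]
}}

```text
time_s: 10.0
position: [0.5706, 0.0226, 0.0822]
tool_rot: [[-0.115, 0.993, 0.015], [0.993, 0.115, -0.002], [-0.004, 0.014, -1.0]]
ft_force: [-0.5, -0.0, -4.4]
grip_width: 0.0266
```

Run:
```python
from h import *
go(.5712,.0233,.068,96.5)
```

```text
pos [0.5706 0.0226 0.0822] psi 96.58 F [-0.5 -0.  -4.4] t 10.0 w 0.0266 q6 -16.2
need cm [0.0679 0.0438 1.4221] yaw rad 0.001 rows 0.28488532143727296
```

>>> {"name": "carry_out", "arguments": {
  "rows": [
    {"tx":0.05,"ty":0,"tz":0.5,"yaw":0},
    {"tx":0,"ty":-0.05,"tz":0.4,"yaw":0},
    {"tx":0,"ty":0,"tz":0.2,"yaw":0},
    {"tx":0,"ty":0,"tz":0,"yaw":0}
  ]
}}

```text
time_s: 10.4
position: [0.5704, 0.023, 0.0703]
tool_rot: [[-0.115, 0.993, 0.015], [0.993, 0.115, -0.002], [-0.004, 0.015, -1.0]]
ft_force: [0.4, 1.4, -5.0]
grip_width: 0.0264
```

>>> {"name": "carry_out", "arguments": {
  "rows": [
    {"tx":0,"ty":0,"tz":0.15,"yaw":0},
    {"tx":0,"ty":0,"tz":0.1,"yaw":0},
    {"tx":0,"ty":0,"tz":0,"yaw":0}
  ]
}}

```text
time_s: 10.7
position: [0.5709, 0.023, 0.068]
tool_rot: [[-0.114, 0.993, 0.016], [0.993, 0.114, -0.002], [-0.004, 0.016, -1.0]]
ft_force: [0.0, -0.6, -3.6]
grip_width: 0.0263
```

>>> {"name": "carry_out", "arguments": {
  "rows": [
    {"tx":0,"ty":0,"tz":0.1,"yaw":0},
    {"tx":0,"ty":0,"tz":0.1,"yaw":0}
  ]
}}

```text
time_s: 10.9
position: [0.5713, 0.0228, 0.067]
tool_rot: [[-0.115, 0.993, 0.017], [0.993, 0.115, -0.003], [-0.005, 0.017, -1.0]]
ft_force: [-3.2, -0.6, 7.6]
grip_width: 0.0263
```

>>> {"name": "carry_out", "arguments": {
  "rows": [
    {"tx":0,"ty":0,"tz":0.1,"yaw":0},
    {"tx":0,"ty":0,"tz":0.05,"yaw":0}
  ]
}}

```text
time_s: 11.1
position: [0.5713, 0.0228, 0.0671]
tool_rot: [[-0.115, 0.993, 0.019], [0.993, 0.115, -0.003], [-0.005, 0.018, -1.0]]
ft_force: [-2.6, -0.5, 1.3]
grip_width: 0.0263
```

Contact came at the expected height. I'll release and rise.

>>> {"name": "carry_out", "arguments": {
  "rows": [
    {"tx":0,"ty":0,"tz":0,"yaw":0},
    {"tx":0,"ty":0,"tz":0,"yaw":0},
    {"tx":0,"ty":0,"tz":0,"yaw":0},
    {"tx":0,"ty":0,"tz":0,"yaw":0},
    {"tx":0,"ty":0,"tz":0,"yaw":0},
    {"tx":0,"ty":0,"tz":-2.0,"yaw":0},
    {"tx":0,"ty":0,"tz":-3.0,"yaw":0},
    {"tx":0,"ty":0,"tz":-3.0,"yaw":0},
    {"tx":0,"ty":0,"tz":-2.0,"yaw":0},
    {"tx":0,"ty":0,"tz":0,"yaw":0}
  ],
  "jaw": -1
}}

```text
time_s: 12.1
position: [0.5699, 0.023, 0.1701]
tool_rot: [[-0.115, 0.993, 0.019], [0.993, 0.115, -0.003], [-0.005, 0.019, -1.0]]
ft_force: [-0.5, 0.1, 0.5]
grip_width: 0.0857
```

Run:
```python
from h import *
go(.589,-.113,.2,96.5)
im,p=snap('wrist','w5'); cv2.imwrite('pics/w5b.png',im[:,:,::-1])
```

```text
pos [0.5699 0.023  0.1701] psi 96.60 F [-0.5  0.1  0.5] t 12.1 w 0.0857 q6 -16.2
need cm [-13.7408   0.3876  -2.9115] yaw rad 0.002 rows 2.8102406187242615
```

View pics/w5b.png

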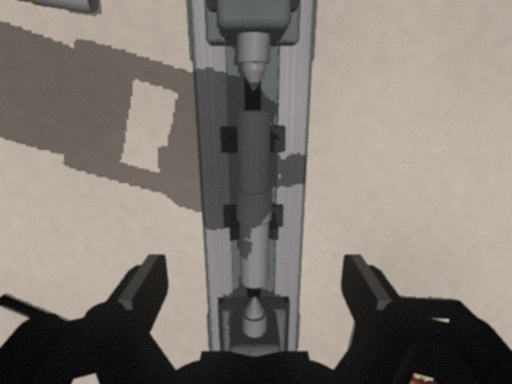

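The spindle is seated in both vees and aligned with column 254, the camera centre line. Next I'll go back along tool -x to the tailstock.

>>> {"name": "carry_out", "arguments": {
  "rows": [
    {"tx":-3.0,"ty":0.05,"tz":0,"yaw":0},
    {"tx":-4.5,"ty":0.05,"tz":0,"yaw":0},
    {"tx":-4.5,"ty":0.05,"tz":0,"yaw":0},
    {"tx":-2.0,"ty":0,"tz":0,"yaw":0},
    {"tx":0,"ty":0,"tz":1.5,"yaw":0},
    {"tx":0,"ty":0,"tz":1.5,"yaw":0},
    {"tx":0,"ty":0,"tz":0,"yaw":0}
  ]
}}

```text
time_s: 12.85
position: [0.5847, -0.1206, 0.1272]
tool_rot: [[-0.115, 0.993, 0.003], [0.993, 0.115, 0.003], [0.002, 0.004, -1.0]]
ft_force: [-0.8, 0.9, 0.0]
grip_width: 0.0852
```

Run:
```python
from h import *
go(.5875,-.113,.08,96.6)
```

```text
pos [ 0.5847 -0.1206  0.1272] psi 96.63 F [-0.8  0.9  0. ] t 12.85 w 0.0852 q6 -29.8
need cm [0.7069 0.35   4.7265] yaw rad 0.000 rows 0.9583684192384576
```

>>> {"name": "carry_out", "arguments": {
  "rows": [
    {"tx":0.6,"ty":0.2,"tz":1.0,"yaw":0},
    {"tx":0,"ty":0,"tz":1.5,"yaw":0},
    {"tx":0,"ty":0,"tz":1.5,"yaw":0},
    {"tx":0,"ty":0,"tz":0.5,"yaw":0},
    {"tx":0,"ty":0,"tz":0,"yaw":0}
  ]
}}

```text
time_s: 13.35
position: [0.5859, -0.1111, 0.0783]
tool_rot: [[-0.117, 0.993, 0.001], [0.993, 0.117, 0.004], [0.004, 0.001, -1.0]]
ft_force: [-0.4, 0.6, 0.6]
grip_width: 0.0851
```

>>> {"name": "carry_out", "arguments": {
  "rows": [
    {"tx":0,"ty":0,"tz":0,"yaw":0},
    {"tx":0,"ty":0,"tz":0,"yaw":0},
    {"tx":0,"ty":0,"tz":0,"yaw":0},
    {"tx":0,"ty":0,"tz":0,"yaw":0},
    {"tx":0,"ty":0,"tz":0,"yaw":0}
  ],
  "jaw": 1,
  "squeeze": 40
}}

```text
time_s: 13.85
position: [0.587, -0.1107, 0.08]
tool_rot: [[-0.118, 0.993, 0.004], [0.993, 0.118, 0.003], [0.003, 0.005, -1.0]]
ft_force: [1.9, 0.2, -3.9]
grip_width: 0.0433
```

>>> {"name": "carry_out", "arguments": {
  "rows": [
    {"tx":0.5,"ty":0,"tz":0,"yaw":0},
    {"tx":0.5,"ty":0,"tz":0,"yaw":0},
    {"tx":0.5,"ty":0,"tz":0,"yaw":0},
    {"tx":0.5,"ty":0,"tz":0,"yaw":0},
    {"tx":0.5,"ty":0,"tz":0,"yaw":0},
    {"tx":0.5,"ty":0,"tz":0,"yaw":0}
  ]
}}

```text
time_s: 14.45
position: [0.5843, -0.0878, 0.08]
tool_rot: [[-0.116, 0.993, 0.006], [0.993, 0.116, -0.009], [-0.01, 0.005, -1.0]]
ft_force: [2.2, -9.2, -3.1]
grip_width: 0.0434
```

Run:
```python
from h import *
go(.5815,-.063,.08,96.6)
```

```text
pos [ 0.5843 -0.0878  0.08  ] psi 96.65 F [ 2.2 -9.2 -3.1] t 14.45 w 0.0434 q6 -26.3
need cm [ 2.4949  0.0081 -0.0236] yaw rad 0.001 rows 0.49900656774599694
```

>>> {"name": "carry_out", "arguments": {
  "rows": [
    {"tx":0.5,"ty":0,"tz":0,"yaw":0},
    {"tx":0.5,"ty":0,"tz":0,"yaw":0},
    {"tx":0.5,"ty":0,"tz":0,"yaw":0}
  ]
}}

```text
time_s: 14.75
position: [0.5831, -0.0772, 0.08]
tool_rot: [[-0.115, 0.993, 0.007], [0.993, 0.115, -0.017], [-0.018, 0.005, -1.0]]
ft_force: [1.7, -9.7, -3.5]
grip_width: 0.0433
```

>>> {"name": "carry_out", "arguments": {
  "rows": [
    {"tx":0.4,"ty":0,"tz":0,"yaw":0},
    {"tx":0.4,"ty":0,"tz":0,"yaw":0}
  ]
}}

```text
time_s: 14.95
position: [0.5825, -0.0721, 0.08]
tool_rot: [[-0.114, 0.993, 0.008], [0.993, 0.115, -0.022], [-0.023, 0.005, -1.0]]
ft_force: [1.7, -9.6, -2.9]
grip_width: 0.0432
```

>>> {"name": "carry_out", "arguments": {
  "rows": [
    {"tx":0.4,"ty":0,"tz":0,"yaw":0},
    {"tx":0.3,"ty":0,"tz":0,"yaw":0}
  ]
}}

```text
time_s: 15.15
position: [0.582, -0.0679, 0.0801]
tool_rot: [[-0.114, 0.993, 0.009], [0.993, 0.114, -0.027], [-0.028, 0.006, -1.0]]
ft_force: [1.2, -8.8, -3.5]
grip_width: 0.0432
```

>>> {"name": "carry_out", "arguments": {
  "rows": [
    {"tx":0.4,"ty":0,"tz":0,"yaw":0},
    {"tx":0.4,"ty":0,"tz":0,"yaw":0}
  ]
}}

```text
time_s: 15.35
position: [0.5815, -0.0636, 0.0801]
tool_rot: [[-0.114, 0.993, 0.01], [0.993, 0.114, -0.034], [-0.034, 0.006, -0.999]]
ft_force: [1.9, -17.3, -4.6]
grip_width: 0.0434
```

>>> {"name": "carry_out", "arguments": {
  "rows": [
    {"tx":0.4,"ty":0,"tz":0,"yaw":0}
  ]
}}

```text
time_s: 15.45
position: [0.5814, -0.0631, 0.0801]
tool_rot: [[-0.114, 0.993, 0.01], [0.993, 0.114, -0.04], [-0.041, 0.006, -0.999]]
ft_force: [2.1, -25.6, -6.7]
grip_width: 0.0435
```

>>> {"name": "carry_out", "arguments": {
  "rows": [
    {"tx":0.4,"ty":0,"tz":0,"yaw":0}
  ]
}}

```text
time_s: 15.55
position: [0.5814, -0.063, 0.0801]
tool_rot: [[-0.113, 0.994, 0.011], [0.992, 0.113, -0.047], [-0.048, 0.006, -0.999]]
ft_force: [1.6, -23.0, -5.2]
grip_width: 0.0434
```

The tailstock is home: it stalled at the expected place with about 25 N. I'll release, rise and look.

>>> {"name": "carry_out", "arguments": {
  "rows": [
    {"tx":0,"ty":0,"tz":0,"yaw":0},
    {"tx":0,"ty":0,"tz":0,"yaw":0},
    {"tx":0,"ty":0,"tz":0,"yaw":0},
    {"tx":0,"ty":0,"tz":0,"yaw":0},
    {"tx":0,"ty":0,"tz":0,"yaw":0},
    {"tx":0,"ty":0,"tz":-2.0,"yaw":0},
    {"tx":0,"ty":0,"tz":-4.0,"yaw":0},
    {"tx":0,"ty":0,"tz":-4.0,"yaw":0},
    {"tx":-4.0,"ty":0,"tz":-3.0,"yaw":0},
    {"tx":-4.5,"ty":0,"tz":0,"yaw":0},
    {"tx":-4.5,"ty":0,"tz":0,"yaw":0},
    {"tx":0,"ty":0,"tz":0,"yaw":0}
  ],
  "jaw": -1
}}

```text
time_s: 16.75
position: [0.5948, -0.1872, 0.2226]
tool_rot: [[-0.118, 0.993, 0.012], [0.992, 0.118, -0.047], [-0.048, 0.006, -0.999]]
ft_force: [-0.1, 1.1, -0.3]
grip_width: 0.0853
```

Run:
```python
from h import *
go(.53,-.375,.25,40)
print(np.array(env.observe()['tool_rot']))
im,p=snap('wrist','w6'); cv2.imwrite('pics/w6b.png',cv2.resize(im[:,:,::-1],(800,600),interpolation=cv2.INTER_CUBIC))
```

```text
pos [ 0.5948 -0.1872  0.2226] psi 96.78 F [-0.1  1.1 -0.3] t 16.75 w 0.0853 q6 -34.1
need cm [-17.9939  -8.6375  -1.917 ] yaw rad 0.991 rows 4.010290959172185
[[-0.118   0.9929  0.0116]
 [ 0.9918  0.1184 -0.0475]
 [-0.0485  0.0059 -0.9988]]
```

View pics/w6b.png

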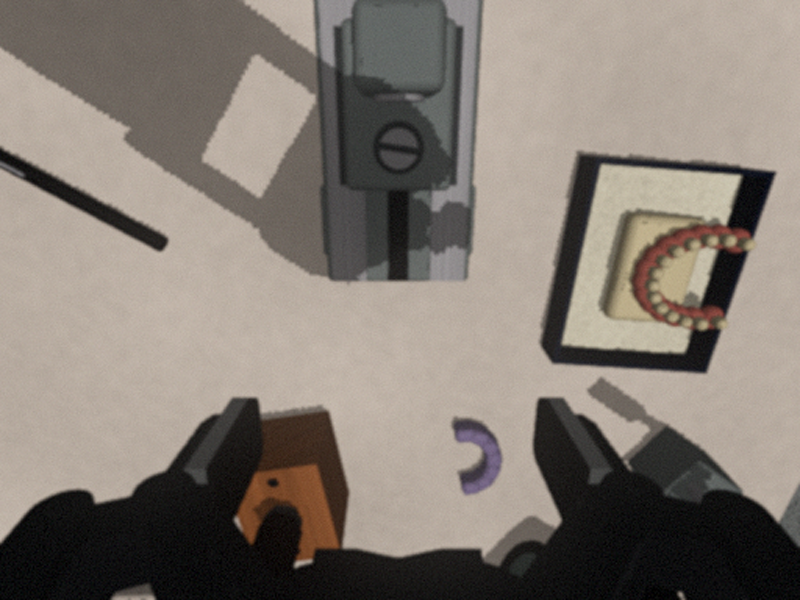

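The screw is now at (399,147), with the slot from (376,144) to (420,151). The block and driver handle are at the lower left.

>>> {"name": "carry_out", "arguments": {
  "rows": [
    {"tx":-3.5,"ty":-1.7,"tz":-1.0,"yaw":0},
    {"tx":-4.3,"ty":-2.0,"tz":-1.0,"yaw":0},
    {"tx":-4.3,"ty":-2.0,"tz":-1.0,"yaw":0},
    {"tx":-4.3,"ty":-2.0,"tz":-0.5,"yaw":0},
    {"tx":-2.0,"ty":-1.0,"tz":0,"yaw":0},
    {"tx":0,"ty":0,"tz":0,"yaw":0}
  ]
}}

```text
time_s: 17.4
position: [0.5292, -0.3747, 0.2649]
tool_rot: [[-0.129, 0.992, 0.008], [0.991, 0.129, -0.041], [-0.041, 0.003, -0.999]]
ft_force: [-0.8, -0.1, -0.4]
grip_width: 0.0853
```

Run:
```python
from h import *
go(.53,-.375,.26,97)
im,p=snap('wrist','w7'); cv2.imwrite('pics/w7b.png',cv2.resize(im[:,:,::-1],(800,600),interpolation=cv2.INTER_CUBIC))
p=load('w6');im=cv2.imread('pics/w6.png',0);k=1.5625
C=onz(p,399/k,147/k,.068);a=onz(p,376/k,144/k,.068);b=onz(p,420/k,151/k,.068);d=a-b
print('screw',C,'slot',np.degrees(np.arctan2(d[1],d[0]))%180)
u,v=np.meshgrid(np.arange(512),np.arange(384));r=np.hypot(u-399/k,v-147/k);
m=(r<12); t=np.percentile(im[m],22);s=m&(im<t);W=np.array([onz(p,x,y,.068)[:2] for y,x in zip(*np.nonzero(s))]);c=W.mean(0);U=np.linalg.svd(W-c)[2][0];print(c,np.degrees(np.arctan2(U[1],U[0]))%180,len(W))
```

```text
pos [ 0.5292 -0.3747  0.2649] psi 97.42 F [-0.8 -0.1 -0.4] t 17.4 w 0.0853 q6 -52.7
need cm [-0.0238  0.074   0.4959] yaw rad 0.007 rows 0.10038363280861258
screw [ 0.5871 -0.112   0.068 ] slot 178.21869490135575
[ 0.5871 -0.1126] 178.2099136070687 99
```

View pics/w7b.png

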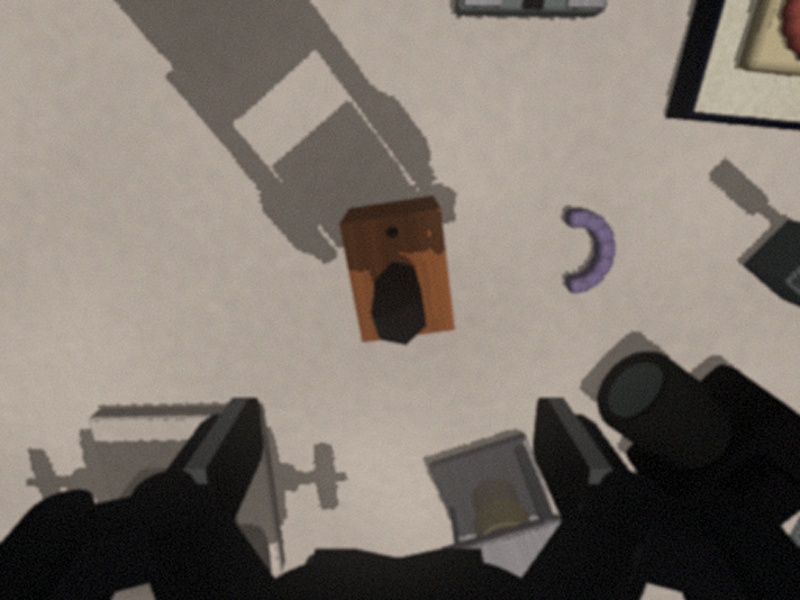

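Block and handle are in view; the handle's top hexagon is around (399,316). I'll extract its outline.

Run:
```python
from h import *
p=load('w7');im=cv2.imread('pics/w7.png');k=1.5625
g=im.max(2);sub=cv2.resize(g[155:230,215:300],None,fx=8,fy=8,interpolation=cv2.INTER_CUBIC)
m=(sub<45).astype(np.uint8);cs,_=cv2.findContours(m,cv2.RETR_EXTERNAL,cv2.CHAIN_APPROX_NONE);c=max(cs,key=cv2.contourArea)
for eps in(8,16):
  ap=cv2.approxPolyDP(cv2.convexHull(c),eps,True)[:,0]/8.+[215-.44,155-.44]
  print([(np.round(q,1).tolist(),np.round(onz(p,*q,.15)[:2],4).tolist()) for q in ap])
big=np.clip((sub.astype(float)-5)*5,0,255).astype(np.uint8);cv2.imwrite('pics/w7c.png',big)
```

```text
[([251.4, 167.3], [0.5239, -0.3545]), ([263.4, 170.4], [0.5342, -0.3559]), ([267.9, 184.3], [0.5396, -0.3674]), ([270.9, 207.8], [0.5453, -0.3883]), ([258.9, 218.8], [0.5364, -0.4001]), ([243.3, 215.1], [0.5223, -0.3983]), ([237.8, 199.3], [0.5159, -0.3842]), ([240.4, 178.1], [0.516, -0.3649])]
[([251.4, 167.3], [0.5239, -0.3545]), ([263.4, 170.4], [0.5342, -0.3559]), ([270.9, 207.8], [0.5453, -0.3883]), ([258.9, 218.8], [0.5364, -0.4001]), ([243.3, 215.1], [0.5223, -0.3983]), ([237.8, 199.3], [0.5159, -0.3842]), ([240.4, 178.1], [0.516, -0.3649])]
```

View pics/w7c.png

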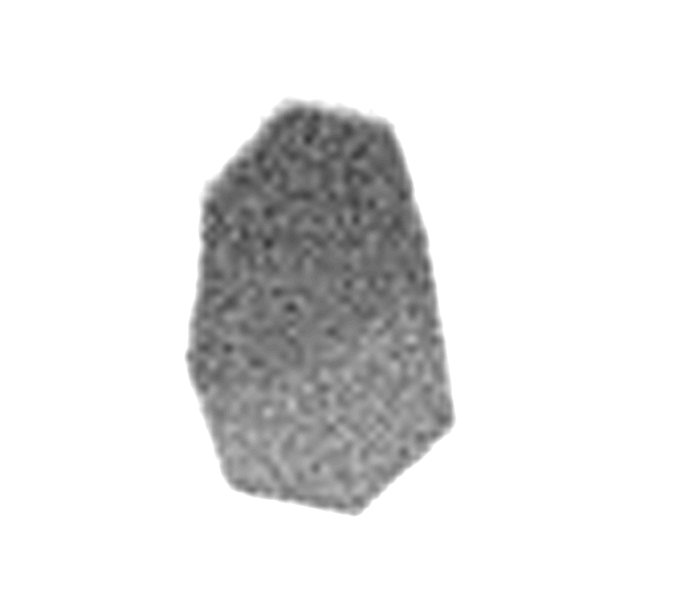

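The top hexagon vertices at z=0.15 give an axis near (0.5306,-0.386), with edges at 53, 113 and 173°. The tool is tilted 0.04 rad from the push, and earlier yaw turns seemed to reduce tilt, so I'll try that here.

>>> {"name": "carry_out", "arguments": {
  "rows": [
    {"tx":0,"ty":0,"tz":0,"yaw":-0.14},
    {"tx":0,"ty":0,"tz":0,"yaw":-0.14},
    {"tx":0,"ty":0,"tz":0,"yaw":-0.14},
    {"tx":0,"ty":0,"tz":0,"yaw":-0.14},
    {"tx":0,"ty":0,"tz":0,"yaw":-0.14},
    {"tx":0,"ty":0,"tz":0,"yaw":-0.14}
  ]
}}

```text
time_s: 18.05
position: [0.5346, -0.3593, 0.2639]
tool_rot: [[-0.85, 0.527, 0.007], [0.527, 0.849, -0.034], [-0.024, -0.025, -0.999]]
ft_force: [-0.2, 0.5, 0.1]
grip_width: 0.0856
```

>>> {"name": "carry_out", "arguments": {
  "rows": [
    {"tx":0,"ty":0,"tz":0,"yaw":0.14},
    {"tx":0,"ty":0,"tz":0,"yaw":0.14},
    {"tx":0,"ty":0,"tz":0,"yaw":0.14},
    {"tx":0,"ty":0,"tz":0,"yaw":0.1},
    {"tx":0,"ty":0,"tz":0,"yaw":0}
  ]
}}

```text
time_s: 18.55
position: [0.539, -0.3463, 0.2632]
tool_rot: [[-0.479, 0.878, 0.006], [0.877, 0.479, -0.029], [-0.028, -0.009, -1.0]]
ft_force: [-0.2, -0.2, 0.0]
grip_width: 0.0852
```

Run:
```python
from h import *
p=load('w7')
E,F,G=[onz(p,u,v,.07) for u,v in((263.4,170.4),(251.4,167.3),(240.4,178.1))];print('base ctr',E+G-F, (E-F),(F-G))
go(.5306,-.386,.2,113.3); print(np.array(env.observe()['tool_rot'])[:,2])
```

```text
base ctr [ 0.5291 -0.3916  0.07  ] [ 0.0136 -0.0018 -0.    ] [0.0106 0.0139 0.    ]
pos [ 0.539  -0.3463  0.2632] psi 118.62 F [-0.2 -0.2  0. ] t 18.55 w 0.0852 q6 -71.5
need cm [-2.9019 -2.5755  6.425 ] yaw rad 0.093 rows 1.5011357516116746
[ 0.0056 -0.0291 -0.9996]
```

>>> {"name": "carry_out", "arguments": {
  "rows": [
    {"tx":0,"ty":0,"tz":0,"yaw":0},
    {"tx":0,"ty":0,"tz":0,"yaw":0},
    {"tx":0,"ty":0,"tz":0,"yaw":0}
  ]
}}

```text
time_s: 18.85
position: [0.5401, -0.343, 0.2631]
tool_rot: [[-0.488, 0.873, 0.005], [0.873, 0.487, -0.028], [-0.027, -0.009, -1.0]]
ft_force: [-0.7, 0.2, -0.0]
grip_width: 0.0855
```

>>> {"name": "carry_out", "arguments": {
  "rows": [
    {"tx":0,"ty":0,"tz":0,"yaw":0.09},
    {"tx":-1.5,"ty":-1.3,"tz":0,"yaw":0},
    {"tx":-1.5,"ty":-1.3,"tz":0,"yaw":0},
    {"tx":0,"ty":0,"tz":0,"yaw":0}
  ]
}}

```text
time_s: 19.25
position: [0.5277, -0.3835, 0.2641]
tool_rot: [[-0.41, 0.912, 0.005], [0.912, 0.41, -0.028], [-0.028, -0.007, -1.0]]
ft_force: [-0.3, 1.4, -0.1]
grip_width: 0.0855
```

Run:
```python
from h import *
im,p=snap('wrist','w8')
go(.530,-.388,.2,113.3); print(np.array(env.observe()['tool_rot'])[:,2])
c0=proj(p,[.53,-.388,.15]);print(c0)
g=im.max(2);sub=cv2.resize(g,None,fx=4,fy=4,interpolation=cv2.INTER_CUBIC)
m=(sub<45).astype(np.uint8)
n,l,s,ct=cv2.connectedComponentsWithStats(m)
i=l[int(c0[1]*4),int(c0[0]*4)];print(i,s[i],ct[i]/4)
cs,_=cv2.findContours((l==i).astype(np.uint8),cv2.RETR_EXTERNAL,cv2.CHAIN_APPROX_NONE)
ap=cv2.approxPolyDP(cv2.convexHull(max(cs,key=cv2.contourArea)),5,True)[:,0]/4.-.4
print([(np.round(q,1).tolist(),np.round(onz(p,*q,.15)[:2],4).tolist(),np.round(onz(p,*q,.07)[:2],4).tolist()) for q in ap])
```

```text
pos [ 0.5281 -0.3825  0.2641] psi 114.24 F [0.1 1.1 0.6] t 19.3 w 0.0853 q6 -70.2
need cm [-0.3995 -0.006   6.4249] yaw rad 0.016 rows 1.2874683605999457
[ 0.0054 -0.0278 -0.9996]
[255.9618 198.5746]
23 [  968   651   123   204 20216] [257.2138 188.6355]
[([258.4, 162.4], [0.5187, -0.3583], [0.527, -0.3755]), ([268.8, 169.8], [0.5293, -0.3605], [0.541, -0.3784]), ([271.8, 186.4], [0.5377, -0.3725], [0.5522, -0.3942]), ([271.8, 204.1], [0.5446, -0.387], [0.5613, -0.4135]), ([270.6, 206.6], [0.5446, -0.3895], [0.5613, -0.4169]), ([256.6, 213.1], [0.5361, -0.4001], [0.55, -0.4309]), ([242.4, 205.8], [0.522, -0.3989], [0.5314, -0.4294]), ([241.6, 189.8], [0.5157, -0.3858], [0.5229, -0.412]), ([244.1, 169.8], [0.5106, -0.369], [0.5162, -0.3896]), ([254.4, 162.8], [0.5159, -0.3601], [0.5233, -0.3778])]
```

>>> {"name": "carry_out", "arguments": {
  "rows": [
    {"tx":0,"ty":0,"tz":2.5,"yaw":0.015},
    {"tx":0,"ty":0,"tz":3.0,"yaw":0},
    {"tx":0,"ty":0,"tz":2.0,"yaw":0},
    {"tx":0,"ty":0,"tz":0.5,"yaw":0},
    {"tx":0,"ty":0,"tz":0,"yaw":0}
  ]
}}

```text
time_s: 19.8
position: [0.5285, -0.3859, 0.1828]
tool_rot: [[-0.398, 0.917, 0.008], [0.917, 0.398, -0.029], [-0.03, -0.004, -1.0]]
ft_force: [0.4, 0.7, 0.3]
grip_width: 0.0854
```

Run:
```python
from h import *
go(.530,-.387,.117,113.3); print(np.array(env.observe()['tool_rot'])[:,2])
```

```text
pos [ 0.5285 -0.3859  0.1828] psi 113.46 F [0.4 0.7 0.3] t 19.8 w 0.0854 q6 -69.5
need cm [0.0345 0.1217 6.5826] yaw rad 0.003 rows 1.3167684474300334
[ 0.0077 -0.0289 -0.9996]
```

>>> {"name": "carry_out", "arguments": {
  "rows": [
    {"tx":0.05,"ty":0.12,"tz":2.0,"yaw":0},
    {"tx":0,"ty":0,"tz":2.5,"yaw":0},
    {"tx":0,"ty":0,"tz":1.5,"yaw":0},
    {"tx":0,"ty":0,"tz":0.4,"yaw":0},
    {"tx":0,"ty":0,"tz":0,"yaw":0}
  ]
}}

```text
time_s: 20.3
position: [0.5324, -0.3888, 0.124]
tool_rot: [[-0.4, 0.917, 0.016], [0.916, 0.4, -0.037], [-0.04, -0.0, -0.999]]
ft_force: [0.0, -0.5, 0.2]
grip_width: 0.0856
```

>>> {"name": "carry_out", "arguments": {
  "rows": [
    {"tx":0,"ty":0,"tz":0,"yaw":0},
    {"tx":0,"ty":0,"tz":0,"yaw":0},
    {"tx":0,"ty":0,"tz":0,"yaw":0},
    {"tx":0,"ty":0,"tz":0,"yaw":0},
    {"tx":0,"ty":0,"tz":0,"yaw":0},
    {"tx":0,"ty":0,"tz":0,"yaw":0}
  ],
  "jaw": 1,
  "squeeze": 80
}}

```text
time_s: 20.9
position: [0.5335, -0.3897, 0.1285]
tool_rot: [[-0.4, 0.916, 0.02], [0.915, 0.4, -0.041], [-0.046, 0.002, -0.999]]
ft_force: [-0.6, -0.3, -1.0]
grip_width: 0.0266
```

Run:
```python
from h import *
go(.530,-.387,.117,113.3); print(np.array(env.observe()['tool_rot'])[:,2])
```

```text
pos [ 0.5335 -0.3897  0.1285] psi 113.59 F [-0.6 -0.3 -1. ] t 20.9 w 0.0266 q6 -69.5
need cm [ 0.4382 -0.2125  1.1281] yaw rad 0.005 rows 0.24575231949380036
[ 0.0203 -0.0415 -0.9989]
```

The handle is gripped; 26.6 mm is the same reading a 28 mm width gave before. I'll lift straight up, compensating for tilt.

>>> {"name": "carry_out", "arguments": {
  "rows": [
    {"tx":-0.07,"ty":0,"tz":-1.5,"yaw":0},
    {"tx":-0.09,"ty":0,"tz":-2.0,"yaw":0},
    {"tx":-0.09,"ty":0,"tz":-2.0,"yaw":0},
    {"tx":-0.09,"ty":0,"tz":-2.0,"yaw":0},
    {"tx":-0.09,"ty":0,"tz":-2.0,"yaw":0},
    {"tx":0,"ty":0,"tz":0,"yaw":0}
  ]
}}

```text
time_s: 21.5
position: [0.5326, -0.389, 0.2244]
tool_rot: [[-0.4, 0.916, 0.016], [0.916, 0.4, -0.037], [-0.04, 0.0, -0.999]]
ft_force: [-0.5, -0.8, -1.1]
grip_width: 0.0267
```

Run:
```python
from h import *
im,p=snap('wrist','w9'); s=env.observe()
go(.5873,-.1125,.21,175); R=np.array(s['tool_rot']);print(R[:,2])
tip=np.array(s['position'])+[0,0,-.1205];print('tip px if vertical',proj(p,tip),'along tool z',proj(p,np.array(s['position'])+R[:,2]*.1205))
cv2.imwrite('pics/w9b.png',cv2.resize(im[100:384,100:420,::-1],None,fx=2.1,fy=2.1,interpolation=cv2.INTER_CUBIC))
```

```text
pos [ 0.5322 -0.3886  0.2225] psi 113.59 F [ 0.   0.2 -2.1] t 21.55 w 0.0268 q6 -69.7
need cm [23.1333 16.0996  0.3648] yaw rad -1.072 rows 5.637299376306122
[ 0.014  -0.0348 -0.9993]
tip px if vertical [254.5193 187.7003] along tool z [254.3683 192.5983]
```

No more pictures can be viewed, so I'll work numerically and print the patch round the tip.

Run:
```python
from h import *
im=cv2.imread('pics/w9.png');g=im[:,:,::-1].astype(int)
for nm,a in (('max',g.max(2)),('sat R-B',g[:,:,0]-g[:,:,2])):
    print(nm)
    for v in range(164,224,3): print(v,' '.join('%3d'%a[v,u] for u in range(222,290,3)))
```

```text
max
164  81  90  85  84  76  83  87  91  80  73  78  75  73  82  87  74  79  96 121  91  90  89  93
167  79  89  83  84  85  86  86  90  76  71  87  88  81  68  74  81  85 120 145 101  93  96  96
170  79  90  87  79  82  90  86  92  71  65  67  71  73  60  67  87 130 141 147 144 129 137 155
173  82  87  75  86  83  86  88  82  63  69  66  68  70  63  65 115 146 142 145 154 151 154 158
176  81  85  81  82  81  83  90  78  59  64  70  67  66  67  69 118 141 140 145 153 150 154 159
179 108  89  80  80  83  87  92  82  68  62  64  68  70  67  78 122 151 141 151 150 150 155 159
182 145 140 113 125 105 127 119 117  83  67  71  69  67  68 104 142 144 140 151 150 149 154 159
185 143 144 137 131 145 145 150 140  78  71  65  68  87 108 127 140 143 139 154 147 148 157 163
188 146 140 134 135 145 153 147 137  84  70  72  70  89 137 138 144 140 143 150 149 148 157 170
191 145 143 137 139 145 153 150 140 114  72  68  68  66 116 140 148 140 140 151 149 148 157 176
194 140 138 141 135 144 153 149 136 136  76  71  70  70 115 136 147 141 145 148 151 152 158 190
197 142 143 139 143 141 150 148 136 134 
[... 2051 characters left out ...]
  89  96  92  91  97  92  30
203  85  85  81  85  88  96  63  17   5  12  10   9   9   7  18  61  87  95  91  90 100  82  25
206  85  81  83  85  72  18   5   5   9  12   6  11   7   3  13   5  14  90  92  91  98  66  24
209  88  81  89  86  39   7   7   7  10   6  10  11  10   9   8  10   9  49  91  93  96  52  26
212  85  80  84  59   9   6  11  10   9   6   7   9   8   9   8  11  12   5  67  94  97  33  24
215  40  51  60  32   9   7   4  12  10   8  10   6  10   6   3   9   7   7  56  94  94  27  25
218  25  24  22  12   5   6   6   7   4   9  10   7   3  13   9   9   9   8  29  98  87  25  23
221  24  24  26  13   7   7   9   5   7  10   6   3   8  11   5   9   6   9  21  73  66  22  24
```

>>> {"name": "carry_out", "arguments": {
  "rows": [
    {"tx":2.0,"ty":1.0,"tz":-0.5,"yaw":0},
    {"tx":3.0,"ty":2.0,"tz":-0.5,"yaw":0},
    {"tx":2.5,"ty":2.0,"tz":0,"yaw":0},
    {"tx":0,"ty":0,"tz":0,"yaw":0},
    {"tx":0,"ty":0,"tz":0,"yaw":0}
  ]
}}

```text
time_s: 22.05
position: [0.5462, -0.2961, 0.2213]
tool_rot: [[-0.399, 0.917, 0.004], [0.917, 0.399, -0.027], [-0.026, -0.007, -1.0]]
ft_force: [-0.1, -0.8, -1.6]
grip_width: 0.0269
```

Run:
```python
from h import *
im,p=snap('wrist','w10'); s=env.observe()
go(.5873,-.1125,.21,175); R=np.array(s['tool_rot']);print(R[:,2])
tip=np.array(s['position'])+[0,0,-.1205];print('tip px if vertical',proj(p,tip))
a=im.max(2).astype(int)
for v in range(164,224,2): print(v,' '.join('%3d'%a[v,u] for u in range(226,284,2)))
```

```text
pos [ 0.5461 -0.2961  0.2211] psi 113.48 F [ 0.7  0.5 -1.9] t 22.1 w 0.027 q6 -62.4
need cm [15.2244 11.1008  0.6493] yaw rad -1.074 rows 3.770579465101183
[ 0.0043 -0.0262 -0.9996]
tip px if vertical [255.6256 190.8255]
164 163 179 198 183 186 192 169 176 177 186 190 189 199 203 201 203 202 199 204 205 207 207 211 204 203 204 202 202 201
166 202 202 197 201 203 203 201 204 207 203 206 204 202 204 204 199 201 201 204 201 203 202 201 203 206 201 199 202 196
168 203 201 198 200 198 199 202 203 202 205 203 200 202 198 201 200 201 202 201 204 202 201 200 206 200 204 206 204 203
170 201 201 203 199 198 205 201 203 203 208 203 201 199 201 203 206 206 204 206 202 202 195 203 203 207 202 200 210 202
172 202 203 203 196 202 200 202 203 204 200 201 204 204 198 206 207 206 203 205 203 199 202 204 201 206 206 200 204 201
174 200 198 201 204 200 201 201 204 205 205 201 205 205 200 204 204 205 203 206 208 206 201 200 205 205 208 203 203 202
176 196 202 200 201 200 204 204 208 205 205 202 201 199 202 202 201 203 206 206 204 198 200 202 204 204 204 205 206 203
178 203 202 201 204 206 202 204 204 207
[... 2020 characters left out ...]
  29  29  27  27  27  33  31  20  32  32  31  34  35  36  29  35  36  35  32  35  48 154 202 200 205
214  76  73  73  29  25  34  32  24  28  33  35  29  33  28  29  33  33  34  32  38  35  34  35  34  38 141 203 198 199
216 127 133 113  29  28  33  29  28  28  28  29  32  26  33  27  28  32  34  37  30  32  33  31  37  37 114 195 200 198
218 128 138 100  22  27  27  26  27  30  31  29  26  28  32  29  30  30  33  30  36  35  29  32  34  34  83 192 197 198
220 131 130  79  32  25  25  28  30  26  27  24  25  23  34  26  29  30  36  30  32  36  34  30  36  36  71 185 203 197
222 130 130  65  23  27  29  27  25  18  27  25  29  22  26  29  31  29  30  32  29  34  31  33  30  33  51 163 196 196
```

The blade's end edge runs from about (246,183.5) to (259.5,189.5). I'll cast both ends onto the tip height.

Run:
```python
from h import *
p=load('w10');pos=np.array([.5461,-.2961,.2211])
for z in(.0985,.1006,.1027):
  a=onz(p,245.5,183,z);b=onz(p,259.7,189.8,z);print(z,'len',np.linalg.norm(a-b),'mid-tcp',(a+b)/2-pos,'ang',np.degrees(np.arctan2(*(a-b)[1::-1]))%180)
```

```text
0.0985 len 0.01386086942793385 mid-tcp [-0.0037  0.002  -0.1226] ang 176.89391843183034
0.1006 len 0.013745535684974839 mid-tcp [-0.004   0.0026 -0.1205] ang 176.89391843183054
0.1027 len 0.01363020194201594 mid-tcp [-0.0042  0.0032 -0.1184] ang 176.8939184318305
```

Run:
```python
from h import *
go(.5913,-.1151,.221,113.5)
```

```text
pos [ 0.5461 -0.2961  0.2211] psi 113.48 F [ 0.7  0.5 -1.9] t 22.1 w 0.027 q6 -62.4
need cm [14.7984 11.3569 -0.4418] yaw rad -0.000 rows 3.7318587229423628
```

>>> {"name": "carry_out", "arguments": {
  "rows": [
    {"tx":2.2,"ty":1.7,"tz":0,"yaw":0},
    {"tx":3.7,"ty":2.8,"tz":-0.2,"yaw":0},
    {"tx":3.7,"ty":2.8,"tz":-0.2,"yaw":0},
    {"tx":3.0,"ty":2.3,"tz":0,"yaw":0},
    {"tx":1.0,"ty":0.8,"tz":0,"yaw":0},
    {"tx":0,"ty":0,"tz":0,"yaw":0},
    {"tx":0,"ty":0,"tz":0,"yaw":0}
  ]
}}

```text
time_s: 22.8
position: [0.5877, -0.1328, 0.2154]
tool_rot: [[-0.389, 0.921, -0.002], [0.921, 0.389, -0.025], [-0.022, -0.011, -1.0]]
ft_force: [0.3, -0.6, -1.0]
grip_width: 0.0266
```

Run:
```python
from h import *
go(.5913,-.1151,.195,113.5);print(np.array(env.observe()['tool_rot'])[:,2])
```

```text
pos [ 0.5877 -0.1328  0.2154] psi 112.90 F [ 0.3 -0.6 -1. ] t 22.8 w 0.0266 q6 -46.2
need cm [1.5351 1.0463 1.9964] yaw rad -0.010 rows 0.5454101408455184
[-0.0018 -0.0249 -0.9997]
```

>>> {"name": "carry_out", "arguments": {
  "rows": [
    {"tx":1.5,"ty":1.0,"tz":0.5,"yaw":-0.01},
    {"tx":0,"ty":0,"tz":0.8,"yaw":0},
    {"tx":0,"ty":0,"tz":0,"yaw":0},
    {"tx":0,"ty":0,"tz":0,"yaw":0}
  ]
}}

```text
time_s: 23.2
position: [0.5906, -0.1188, 0.2]
tool_rot: [[-0.394, 0.919, -0.003], [0.919, 0.394, -0.025], [-0.022, -0.013, -1.0]]
ft_force: [0.5, 0.2, -0.7]
grip_width: 0.027
```

Run:
```python
from h import *
im,p=snap('wrist','w11');go(.5913,-.1151,.19,113.5);s=env.observe();P=np.array(s['position']);print(np.array(s['tool_rot'])[:,2])
t=P+[-.004,.0026,-.1205];print('tip',t,proj(p,t),'screw',proj(p,[.5873,-.1125,.068]))
a=im.max(2).astype(int)
for v in range(158,216,2): print(v,' '.join('%3d'%a[v,u] for u in range(222,290,2)))
```

```text
pos [ 0.5905 -0.1188  0.1999] psi 113.20 F [-0.7 -0.2 -2. ] t 23.25 w 0.0268 q6 -45.0
need cm [0.3336 0.2341 0.9838] yaw rad -0.005 rows 0.21296777752504187
[-0.0034 -0.0251 -0.9997]
tip [ 0.5865 -0.1162  0.0794] [253.4193 187.0919] screw [256.0775 179.931 ]
158  41  44  69  68  72  68  74  70  69  73  65  68  67  67  74  71  83  79  83  85  82  73  65  61  57  60  66  64  65  68  71  69  72  73
160  46  53  68  68  71  69  74  72  70  65  69  69  68  70  65  66  58  57  69  75  82  88  87  80  75  66  62  58  63  67  61  66  70  71
162  38  57  73  68  69  68  70  67  71  67  68  69  71  56  46  39  41  34  41  40  53  65  74  81  83  82  75  68  64  59  59  62  59  62
164  47  59  67  72  71  71  70  72  68  66  71  64  43  34  34  45  38  35  41  37  39  44  64  70  70  68  73  76  67  69  68  66  64  60
166  50  64  71  74  77  72  69  70  67  74  65  44  36  34  39  43  45  44  47  39  35  36  45  57  73  72  72  70  72  73  74  78  75  72
168  50  71  68  73  69  73  68  72  70  62  48  37  40  43  59  74  74  82  72  63  42  40  43  43  72  69  68  77  71  69  74  71  72  72
1
[... 2518 characters left out ...]

206 148 125 121 118 121 117 103  56  40  24  24  24  17  22  24  28  26  23  21  25  26  28  33  36  44 101 132 123 129 148 165 164 164 163
208 146 122 120 123 120 123  75  33  28  25  28  21  24  24  21  31  24  21  24  26  29  27  25  28  32  84 159 165 168 166 163 168 162 161
210 128 118 124 119 122  86  40  31  31  22  26  28  19  23  30  26  19  25  28  29  27  24  27  32  27  40 100 162 168 165 164 166 160 154
212 121 124 123 124 106  50  28  31  28  30  25  29  25  21  26  23  21  26  19  28  26  25  33  33  28  30  40 131 166 163 164 164 157 142
214 120 121 123 123 105  41  22  28  26  26  29  32  21  26  25  23  19  26  28  26  26  20  27  32  26  29  37 118 162 164 164 163 159 120
```

Slot and blade are nearly parallel in the same image, with slopes of 0.47 and 0.45. The tip's middle is at (252.7,186.5) and the screw centre at (255.8,179.9). I'll compute the shift.

Run:
```python
from h import *
p=load('w11')
t=onz(p,252.7,186.5,.0794);c=onz(p,255.8,179.9,.068)
ang=lambda a,b:np.degrees(np.arctan2(*(b-a)[1::-1]))%180
print(t,c,'blade',ang(onz(p,245,183,.0794),onz(p,260.5,190,.0794)),'slot',ang(onz(p,247.5,175.9,.068),onz(p,265,184,.068)))
P=np.array(env.observe()['position']);q=P+c-t;print('target TCP',q[:2]);go(q[0],q[1],.19,113.2)
```

```text
[ 0.5857 -0.116   0.0794] [ 0.5871 -0.1126  0.068 ] blade 178.05042422543713 slot 177.69183501320964
target TCP [ 0.5918 -0.1154]
pos [ 0.5905 -0.1188  0.1999] psi 113.20 F [-0.7 -0.2 -2. ] t 23.25 w 0.0268 q6 -45.0
need cm [0.2841 0.2715 0.9844] yaw rad 0.000 rows 0.21197681963457465
```

>>> {"name": "carry_out", "arguments": {
  "rows": [
    {"tx":0.28,"ty":0.25,"tz":0.3,"yaw":0},
    {"tx":0,"ty":0,"tz":0.3,"yaw":0},
    {"tx":0,"ty":0,"tz":0,"yaw":0},
    {"tx":0,"ty":0,"tz":0,"yaw":0}
  ]
}}

```text
time_s: 23.65
position: [0.5918, -0.1159, 0.1937]
tool_rot: [[-0.393, 0.92, -0.003], [0.919, 0.393, -0.026], [-0.022, -0.013, -1.0]]
ft_force: [-0.0, 0.5, -0.8]
grip_width: 0.0267
```

Run:
```python
from h import *
go(.5918,-.1154,.183,113.2)
```

```text
pos [ 0.5918 -0.1159  0.1937] psi 113.15 F [-0.   0.5 -0.8] t 23.65 w 0.0267 q6 -44.6
need cm [0.0688 0.0327 1.0691] yaw rad -0.001 rows 0.21436972182967606
```

>>> {"name": "carry_out", "arguments": {
  "rows": [
    {"tx":0.07,"ty":0.03,"tz":0.3,"yaw":0},
    {"tx":0,"ty":0,"tz":0.25,"yaw":0},
    {"tx":0,"ty":0,"tz":0,"yaw":0}
  ]
}}

```text
time_s: 23.95
position: [0.5918, -0.1153, 0.1878]
tool_rot: [[-0.393, 0.92, -0.003], [0.919, 0.393, -0.026], [-0.023, -0.012, -1.0]]
ft_force: [0.0, -0.8, -0.9]
grip_width: 0.027
```

>>> {"name": "carry_out", "arguments": {
  "rows": [
    {"tx":0,"ty":0,"tz":0.2,"yaw":0},
    {"tx":0,"ty":0,"tz":0.2,"yaw":0}
  ]
}}

```text
time_s: 24.15
position: [0.5919, -0.1154, 0.1838]
tool_rot: [[-0.393, 0.92, -0.002], [0.919, 0.393, -0.026], [-0.023, -0.012, -1.0]]
ft_force: [-0.1, -0.3, -1.4]
grip_width: 0.0271
```

>>> {"name": "carry_out", "arguments": {
  "rows": [
    {"tx":0,"ty":0,"tz":0.15,"yaw":0},
    {"tx":0,"ty":0,"tz":0,"yaw":0}
  ]
}}

```text
time_s: 24.35
position: [0.5919, -0.1155, 0.1822]
tool_rot: [[-0.393, 0.92, -0.002], [0.919, 0.393, -0.026], [-0.023, -0.012, -1.0]]
ft_force: [-0.2, 0.2, 0.2]
grip_width: 0.0272
```

>>> {"name": "carry_out", "arguments": {
  "rows": [
    {"tx":0,"ty":0,"tz":0.1,"yaw":0},
    {"tx":0,"ty":0,"tz":0,"yaw":0}
  ]
}}

```text
time_s: 24.55
position: [0.592, -0.1156, 0.1823]
tool_rot: [[-0.393, 0.92, -0.001], [0.919, 0.393, -0.026], [-0.024, -0.011, -1.0]]
ft_force: [-1.1, 0.9, -0.4]
grip_width: 0.0269
```

>>> {"name": "carry_out", "arguments": {
  "rows": [
    {"tx":0,"ty":0,"tz":0.1,"yaw":0},
    {"tx":0,"ty":0,"tz":0,"yaw":0}
  ]
}}

```text
time_s: 24.75
position: [0.592, -0.1156, 0.1822]
tool_rot: [[-0.393, 0.92, 0.0], [0.919, 0.393, -0.027], [-0.025, -0.011, -1.0]]
ft_force: [-1.1, 0.2, 1.0]
grip_width: 0.0268
```

The blade bottomed in the slot at the expected depth. I'll turn clockwise, orbiting about the tip with slight down pressure.

>>> {"name": "carry_out", "arguments": {
  "rows": [
    {"tx":-0.03,"ty":-0.04,"tz":0.03,"yaw":0.1},
    {"tx":-0.03,"ty":-0.04,"tz":0.03,"yaw":0.1},
    {"tx":-0.03,"ty":-0.04,"tz":0.03,"yaw":0.1}
  ]
}}

```text
time_s: 25.05
position: [0.5907, -0.1168, 0.1821]
tool_rot: [[-0.095, 0.995, -0.001], [0.995, 0.095, -0.027], [-0.027, -0.003, -1.0]]
ft_force: [-3.0, 1.4, 4.9]
grip_width: 0.0269
```

```bash
cat >> h.py <<'E'
def tw():
    s=env.observe();R=np.array(s['tool_rot']);P=np.array(s['position']);r=np.array([.0045,-.0033,0])
    print('tip xy est',(P+R@r)[:2],'z',P[2],'psi',np.degrees(np.arctan2(R[1,0],R[0,0])),'tz',R[:,2],'F',np.round(s['ft_force'],1),'T',np.round(s['wrist_torque'],2),'q6',s['q'][5],'t',s['time_s'])
E
python3 -c "
from h import *
tw()"
```

```text
tip xy est [ 0.587  -0.1126] z 0.18208315614784376 psi 95.45583611669022 tz [-0.0005 -0.0274 -0.9996] F [-3.   1.4  4.9] T [0.18 0.8  0.14] q6 -26.97799288015943 t 25.05
```

>>> {"name": "carry_out", "arguments": {
  "rows": [
    {"tx":-0.03,"ty":-0.04,"tz":0.02,"yaw":0.1},
    {"tx":-0.03,"ty":-0.04,"tz":0.02,"yaw":0.1},
    {"tx":-0.03,"ty":-0.04,"tz":0.02,"yaw":0.1},
    {"tx":-0.03,"ty":-0.04,"tz":0.02,"yaw":0.1}
  ]
}}

```text
time_s: 25.45
position: [0.5879, -0.1175, 0.1821]
tool_rot: [[0.315, 0.949, -0.003], [0.949, -0.315, -0.027], [-0.027, 0.006, -1.0]]
ft_force: [-1.8, 0.6, 4.5]
grip_width: 0.0272
```

```bash
python3 -c "
from h import *
tw()"
```

```text
tip xy est [ 0.5862 -0.1121] z 0.1821099323806947 psi 71.6241010851285 tz [-0.0029 -0.027  -0.9996] F [-1.8  0.6  4.5] T [0.29 0.65 0.13] q6 -3.297517173301648 t 25.45
```

>>> {"name": "carry_out", "arguments": {
  "rows": [
    {"tx":-0.04,"ty":-0.01,"tz":0.02,"yaw":0.1},
    {"tx":-0.04,"ty":-0.01,"tz":0.02,"yaw":0.1},
    {"tx":-0.03,"ty":-0.03,"tz":0.02,"yaw":0.1},
    {"tx":-0.03,"ty":-0.04,"tz":0.02,"yaw":0.1}
  ]
}}

```text
time_s: 25.85
position: [0.5852, -0.1171, 0.1821]
tool_rot: [[0.671, 0.741, -0.006], [0.741, -0.671, -0.025], [-0.022, 0.013, -1.0]]
ft_force: [-1.8, -0.0, 4.4]
grip_width: 0.027
```

```bash
python3 -c "
from h import *
tw()"
```

```text
tip xy est [ 0.5858 -0.1116] z 0.18207148651804525 psi 47.80624415367785 tz [-0.0057 -0.025  -0.9997] F [-1.8 -0.   4.4] T [0.35 0.49 0.17] q6 20.421702451899076 t 25.85
```

>>> {"name": "carry_out", "arguments": {
  "rows": [
    {"tx":-0.03,"ty":0.0,"tz":0.02,"yaw":0.1},
    {"tx":-0.03,"ty":0.0,"tz":0.02,"yaw":0.1}
  ]
}}

```text
time_s: 26.05
position: [0.5841, -0.1167, 0.1821]
tool_rot: [[0.81, 0.587, -0.007], [0.586, -0.81, -0.023], [-0.019, 0.015, -1.0]]
ft_force: [-2.0, 1.3, 4.9]
grip_width: 0.0267
```

```bash
python3 -c "
from h import *
tw()"
```

```text
tip xy est [ 0.5858 -0.1114] z 0.18206896120968363 psi 35.90350762473912 tz [-0.0071 -0.0234 -0.9997] F [-2.   1.3  4.9] T [0.59 0.67 0.17] q6 32.288037993434955 t 26.05
```

>>> {"name": "carry_out", "arguments": {
  "rows": [
    {"tx":-0.03,"ty":0.0,"tz":0.02,"yaw":0.1},
    {"tx":0,"ty":0.0,"tz":0.02,"yaw":0.1}
  ]
}}

```text
time_s: 26.25
position: [0.5833, -0.1158, 0.182]
tool_rot: [[0.913, 0.408, -0.008], [0.408, -0.913, -0.022], [-0.016, 0.016, -1.0]]
ft_force: [-2.0, 1.5, 3.6]
grip_width: 0.027
```

```bash
python3 -c "
from h import *
tw()"
```

```text
tip xy est [ 0.5861 -0.111 ] z 0.1820474393620253 psi 24.083363759150583 tz [-0.0083 -0.0217 -0.9997] F [-2.   1.5  3.6] T [0.5  0.69 0.81] q6 44.115121605843484 t 26.25
```

Torque rose to 0.81 N m, so the stop is reached. I'll hold, relieve the torque within the play, and lift out.

>>> {"name": "carry_out", "arguments": {
  "rows": [
    {"tx":0,"ty":0,"tz":0,"yaw":0.05},
    {"tx":0,"ty":0,"tz":0,"yaw":0},
    {"tx":0,"ty":0,"tz":0,"yaw":0}
  ]
}}

```text
time_s: 26.55
position: [0.5831, -0.1155, 0.1821]
tool_rot: [[0.932, 0.363, -0.009], [0.362, -0.932, -0.022], [-0.016, 0.017, -1.0]]
ft_force: [-1.4, -1.0, 1.5]
grip_width: 0.027
```

```bash
python3 -c "
from h import *
tw()"
```

```text
tip xy est [ 0.5861 -0.1107] z 0.1821198463881118 psi 21.25492206202315 tz [-0.0088 -0.0221 -0.9997] F [-1.4 -1.   1.5] T [-0.08  0.23  0.56] q6 46.99065624564336 t 26.55
```

>>> {"name": "carry_out", "arguments": {
  "rows": [
    {"tx":0,"ty":0,"tz":0,"yaw":-0.06},
    {"tx":0,"ty":0,"tz":-0.3,"yaw":0},
    {"tx":0,"ty":0,"tz":-0.5,"yaw":0},
    {"tx":0,"ty":0,"tz":-1.5,"yaw":0},
    {"tx":0,"ty":0,"tz":-2.0,"yaw":0},
    {"tx":0,"ty":0,"tz":-1.5,"yaw":0},
    {"tx":0,"ty":0,"tz":0,"yaw":0}
  ]
}}

```text
time_s: 27.25
position: [0.5827, -0.1136, 0.2317]
tool_rot: [[0.909, 0.416, -0.023], [0.415, -0.91, -0.014], [-0.027, 0.003, -1.0]]
ft_force: [-0.2, 0.5, -1.5]
grip_width: 0.0266
```

```bash
cat > look.py <<'E'
from h import *
import sys
f,z0,z1,v0,v1,u0,u1=sys.argv[1],*map(float,sys.argv[2:4]),*map(int,sys.argv[4:8])
im,p=snap('wrist',f);tw();P=np.array(env.observe()['position'])
print('proj z0 below tcp',proj(p,P+[0,0,z0]))
a=im.max(2).astype(int)
for v in range(v0,v1,2): print(v,' '.join('%3d'%a[v,u] for u in range(u0,u1,2)))
E
python3 - <<'E'
from h import *
p=env.camera_params('wrist');print('screw px',proj(p,[.5871,-.1126,.068]))
E
python3 look.py w12 -.1205 0 150 214 222 290
```

```text
screw px [255.1669 171.7555]
tip xy est [ 0.585  -0.1087] z 0.2305175382198885 psi 24.56433409405719 tz [-0.0249 -0.0131 -0.9996] F [ 0.4  0.1 -1.3] T [ 0.01 -0.03 -0.04] q6 43.586680639887454 t 27.3
proj z0 below tcp [254.1645 189.5676]
150  76  85 120 109  90  68 108 124 131 134 135 134 133 134 133 132 134 132 130 134 136 139 133 134 131 134 134 131 136 133 134 123 126 177
152  74  76  93  97 100  71  85 100 116 128 139 135 131 131 133 131 133 136 134 139 133 137 136 133 134 128 137 134 129 136 134 120 128 172
154  75  76  72  75  77  75  75  75  83  96 119 131 130 133 133 125 125 123 129 132 135 131 133 133 132 131 130 136 133 137 129 108 119 138
156  76  78  77  70  70  79  87  80  72  82  79  90 111 117  93  73  77  70  74  91 117 130 132 137 130 127 131 132 130 133 124 113 125 131
158  70  79  71  69  67  87  85  80  79  78  78  74  64  65  63  63  65  68  65  66  75  98 132 138 134 131 129 135 133 131 115 112 130 132
160  74  77  70  65  67  98  83  75  78  75  74  65  46  54  57  58  62  65  55  59  70  69  94 127 136 138 128 130 132 128 117 119 132 128
162  72  75  66  61  8
[... 2917 characters left out ...]

204 137 133 136 137 136 133 136 129  92  55  35  28  31  29  27  28  24  26  23  30  27  28  36  54  78 113 165 170 168 168 169 174 176 176
206 134 136 133 138 132 136 118  65  36  27  31  26  26  30  27  32  28  23  19  23  30  27  27  32  40  77 163 173 173 172 169 171 172 170
208 141 130 133 132 136 140 105  35  27  27  24  24  27  25  22  24  27  28  28  25  22  28  26  26  27  55 147 171 168 172 173 172 170 172
210 136 133 133 135 134 104  51  31  25  21  28  24  31  26  23  25  31  21  25  24  27  31  30  24  27  30  69 133 163 169 167 170 173 169
212 135 129 132 138 134  66  29  24  28  28  29  26  25  19  32  25  25  26  27  28  21  32  33  28  32  27  33 114 167 152 154 163 170 171
```

Run:
```python
from h import *
p=load('w12');g=cv2.imread('pics/w12.png').max(2).astype(float)
def slot(p,g,us,v0,dv):
    V=[]
    for u in us:
        v=np.arange(int(v0(u))-dv,int(v0(u))+dv+1);w=np.clip(80-g[v,u],0,None);V.append((w*v).sum()/w.sum())
    k=np.polyfit(us,V,1);q=[onz(p,u,np.polyval(k,u),.068) for u in(us[0],us[-1])]
    d=q[1]-q[0];return k,np.degrees(np.arctan2(d[1],d[0]))%180
us=np.arange(249,264);print(slot(p,g,us,lambda u:172,3))
p=load('w11');g=cv2.imread('pics/w11.png').max(2).astype(float);print(slot(p,g,np.arange(249,264),lambda u:176+(u-248)*8/17,3))
p=load('w6');print(np.degrees(0))
```

```text
(array([  0.0922, 148.5322]), np.float64(109.07736783668136))
(array([ 0.4526, 63.821 ]), np.float64(178.19674739679215))
0.0
```

The slot turned 1.206 rad in total, so the clamp is above 1.15 whatever its start. I'll move back over open table and turn back to the pick-up yaw.

>>> {"name": "carry_out", "arguments": {
  "rows": [
    {"tx":-1.5,"ty":2.0,"tz":0,"yaw":0},
    {"tx":-2.7,"ty":3.8,"tz":0,"yaw":0},
    {"tx":-2.7,"ty":3.8,"tz":0,"yaw":0},
    {"tx":-2.5,"ty":3.5,"tz":0,"yaw":0},
    {"tx":-1.0,"ty":1.4,"tz":0,"yaw":0},
    {"tx":0,"ty":0,"tz":0,"yaw":-0.1},
    {"tx":0,"ty":0,"tz":0,"yaw":-0.14},
    {"tx":0,"ty":0,"tz":0,"yaw":-0.14},
    {"tx":0,"ty":0,"tz":0,"yaw":-0.14},
    {"tx":0,"ty":0,"tz":0,"yaw":-0.14},
    {"tx":0,"ty":0,"tz":0,"yaw":-0.14},
    {"tx":0,"ty":0,"tz":0,"yaw":-0.14}
  ]
}}

```text
time_s: 28.5
position: [0.5449, -0.2911, 0.2218]
tool_rot: [[0.171, 0.985, -0.036], [0.985, -0.171, -0.0], [-0.006, -0.036, -0.999]]
ft_force: [0.7, -0.1, -1.5]
grip_width: 0.0267
```

>>> {"name": "carry_out", "arguments": {
  "rows": [
    {"tx":0,"ty":0,"tz":0,"yaw":-0.14},
    {"tx":0,"ty":0,"tz":0,"yaw":-0.14},
    {"tx":0,"ty":0,"tz":0,"yaw":-0.14},
    {"tx":0,"ty":0,"tz":0,"yaw":-0.14},
    {"tx":0,"ty":0,"tz":0,"yaw":-0.05},
    {"tx":0,"ty":0,"tz":0,"yaw":0},
    {"tx":0,"ty":0,"tz":0,"yaw":0}
  ]
}}

```text
time_s: 29.2
position: [0.5448, -0.2866, 0.216]
tool_rot: [[-0.448, 0.893, -0.042], [0.893, 0.449, 0.007], [0.025, -0.034, -0.999]]
ft_force: [0.3, -0.3, -1.8]
grip_width: 0.0271
```

```bash
python3 -c "
from h import *
go(.5461,-.2961,.23,113.5)"; python3 look.py w13 -.1205 0 174 210 232 280
```

```text
pos [ 0.5448 -0.2866  0.216 ] psi 116.65 F [ 0.3 -0.3 -1.8] t 29.2 w 0.0271 q6 -64.9
need cm [-0.868  -0.3575 -1.4086] yaw rad 0.055 rows 0.33855005412108874
tip xy est [ 0.5398 -0.2841] z 0.2160224559541465 psi 116.65977576266263 tz [-0.0422  0.0072 -0.9991] F [ 0.2  0.1 -1.9] T [-0.01 -0.02  0.  ] q6 -64.89470211071585 t 29.25
proj z0 below tcp [259.4766 197.7317]
174 121 120 119 121 123 125 122 124 126 121 118 126 126 126 130 124 142 161 178 207 206 208 203 208
176 121 124 122 124 122 120 125 119 123 124 121 122 117 124 135 154 197 206 205 206 206 207 207 204
178 125 119 126 121 122 123 124 134 133 133 149 146 149 169 191 203 208 207 205 209 207 212 209 207
180 124 117 122 118 120 119 153 191 196 188 196 201 198 201 208 203 205 205 206 206 208 209 206 204
182 120 121 118 133 137 176 192 180 143 184 201 207 200 204 205 203 203 202 206 208 209 210 205 205
184 130 131 160 184 196 203 203 150  69  89 131 175 199 206 201 206 202 205 204 207 208 207 206 206
186 181 172 200 201 200 203 196 137  68  69  64  92 141 190 203 208 203 203 204 204 202 206 207 205
188 202 196 202 202 204 204 201
[... 368 characters left out ...]

196 203 206 205 205 204 210 204 207 183  78  54  53  66  83 165 203 208 206 206 209 206 208 209 202
198 204 205 203 208 207 205 204 202 161  60  38  44  44  82 172 201 203 205 204 208 204 208 208 206
200 204 204 207 208 207 203 177 120  67  34  33  33  34  38  65 129 188 201 206 206 204 207 205 205
202 200 204 207 200 177 121  63  36  27  32  36  33  36  35  33  41  79 138 187 207 207 207 207 204
204 141 163 173 132  76  38  36  34  29  34  36  35  31  35  34  39  31  44  93 155 191 209 203 205
206 123 109  67  44  33  31  33  26  32  29  35  35  34  42  31  32  33  37  38  50 107 198 207 207
208 103  88  35  32  27  35  30  32  33  31  29  26  35  30  33  35  37  36  37  28  72 182 208 205
```

The blade sits the same in the hand as before, so there was no slip. I'll compute the tip and axis in the tool frame and the hole location.

Run:
```python
from h import *
# w13
p=load('w13');s=env.observe();P=np.array(s['position']);R=np.array(s['tool_rot'])
a=onz(p,247,183,P[2]-.1205);b=onz(p,260.5,189.5,P[2]-.1205);m=(a+b)/2;r13=R.T@(m-P);print('r13',r13,np.linalg.norm(a-b),'tip-P',m-P)
R10=np.array([[-.399,.917,.0043],[.917,.399,-.0262],[-.026,-.007,-1]]);print('r10',R10.T@np.array([-.004,.0026,-.1205]))
Rp=np.array([[-.4,.916,.0203],[.915,.4,-.0415],[-.046,.002,-.999]]);Pp=np.array([.5335,-.3897,.1285])
print('tip at pickup (r13)',Pp+Rp@r13)
# block top outline from w7 by colour
p=load('w7');im=cv2.imread('pics/w7.png');hsv=cv2.cvtColor(im,cv2.COLOR_BGR2HSV)
m=((hsv[:,:,0]<16)&(hsv[:,:,1]>120)&(hsv[:,:,2]>20)).astype(np.uint8);m[:110]=0;m[225:]=0;m[:,:200]=0;m[:,310:]=0
c=max(cv2.findContours(m,0,cv2.CHAIN_APPROX_NONE)[0],key=cv2.contourArea)
ap=cv2.approxPolyDP(cv2.convexHull(c),3,True)[:,0];print([(q.tolist(),onz(p,*q,.07)[:2].round(4).tolist()) for q in ap])
```

```text
r13 [ 0.0073 -0.0009  0.1208] 0.013031421576828362 tip-P [-0.0091  0.007  -0.1205]
r10 [ 0.0071 -0.0018  0.1204]
tip at pickup (r13) [ 0.5323 -0.3884  0.0075]
[([275, 127], [0.5451, -0.3296]), ([281, 134], [0.5526, -0.3359]), ([289, 210], [0.5757, -0.4209]), ([232, 217], [0.5112, -0.4382]), ([218, 144], [0.4875, -0.3551]), ([225, 134], [0.4939, -0.3436])]
```

The driver leans about 0.09 rad at this yaw, because the tool tilt changed. Turning towards psi ≈ 10° should cancel most of that, so I'll yaw and check.

>>> {"name": "carry_out", "arguments": {
  "rows": [
    {"tx":0,"ty":0,"tz":-0.7,"yaw":0.14},
    {"tx":0,"ty":0,"tz":-0.7,"yaw":0.14},
    {"tx":0,"ty":0,"tz":0,"yaw":0.14},
    {"tx":0,"ty":0,"tz":0,"yaw":0.14},
    {"tx":0,"ty":0,"tz":0,"yaw":0.14},
    {"tx":0,"ty":0,"tz":0,"yaw":0.14},
    {"tx":0,"ty":0,"tz":0,"yaw":0.14},
    {"tx":0,"ty":0,"tz":0,"yaw":0.14},
    {"tx":0,"ty":0,"tz":0,"yaw":0.14},
    {"tx":0,"ty":0,"tz":0,"yaw":0.14},
    {"tx":0,"ty":0,"tz":0,"yaw":0.14},
    {"tx":0,"ty":0,"tz":0,"yaw":0.14}
  ]
}}

```text
time_s: 30.45
position: [0.5455, -0.285, 0.2284]
tool_rot: [[0.962, 0.269, -0.044], [0.269, -0.963, 0.01], [-0.04, -0.021, -0.999]]
ft_force: [0.9, -0.2, -1.3]
grip_width: 0.027
```

```bash
cat >> h.py <<'E'
def drv(hx,hy,ztcp):
    "driver state; moves so that tip is over (hx,hy) at TCP height ztcp"
    s=env.observe();R=np.array(s['tool_rot']);P=np.array(s['position']);r=np.array([.0072,-.0013,.1206]);t=P+R@r
    a=R@r/np.linalg.norm(r);print('tip',t,'lean xy',a[:2],'tz',R[:,2]);q=P[:2]+[hx,hy]-t[:2]
    go(q[0],q[1],ztcp,np.degrees(np.arctan2(R[1,0],R[0,0])));print('axis in tool',r/np.linalg.norm(r))
E
python3 -c "
from h import *
drv(.531,-.388,.225)"
```

```text
tip [ 0.5467 -0.2807  0.1076] lean xy [0.0106 0.0363] tz [-0.0439  0.0099 -0.999 ]
pos [ 0.5455 -0.285   0.2284] psi 15.63 F [ 0.9 -0.2 -1.3] t 30.45 w 0.027 q6 36.3
need cm [-4.3913  9.9214  0.2998] yaw rad -0.000 rows 2.1707862344786863
axis in tool [ 0.0596 -0.0108  0.9982]
```

>>> {"name": "carry_out", "arguments": {
  "rows": [
    {"tx":0,"ty":0,"tz":0,"yaw":0.14},
    {"tx":0,"ty":0,"tz":0,"yaw":0.14},
    {"tx":0,"ty":0,"tz":0,"yaw":0.1},
    {"tx":0,"ty":2.5,"tz":0,"yaw":0},
    {"tx":0,"ty":3.5,"tz":0,"yaw":0},
    {"tx":0,"ty":3.0,"tz":0,"yaw":0},
    {"tx":0,"ty":0,"tz":0,"yaw":0},
    {"tx":0,"ty":0,"tz":0,"yaw":0}
  ]
}}

```text
time_s: 31.25
position: [0.5335, -0.3753, 0.2265]
tool_rot: [[0.99, -0.137, -0.045], [-0.137, -0.991, 0.012], [-0.046, -0.006, -0.999]]
ft_force: [0.1, 0.4, -1.9]
grip_width: 0.0266
```

```bash
python3 -c "
from h import *
drv(.531,-.388,.225)"
```

```text
tip [ 0.5354 -0.3736  0.1057] lean xy [0.0157 0.0145] tz [-0.0448  0.012  -0.9989]
pos [ 0.5335 -0.3753  0.2265] psi -7.88 F [ 0.1  0.4 -1.9] t 31.25 w 0.0266 q6 52.9
need cm [-0.2298  1.488   0.1531] yaw rad -0.000 rows 0.3026741440692412
axis in tool [ 0.0596 -0.0108  0.9982]
```

>>> {"name": "carry_out", "arguments": {
  "rows": [
    {"tx":-0.25,"ty":1.45,"tz":0,"yaw":0},
    {"tx":0,"ty":0,"tz":1.0,"yaw":0},
    {"tx":0,"ty":0,"tz":0.3,"yaw":0},
    {"tx":0,"ty":0,"tz":0,"yaw":0},
    {"tx":0,"ty":0,"tz":0,"yaw":0}
  ]
}}

```text
time_s: 31.75
position: [0.5285, -0.3877, 0.2121]
tool_rot: [[0.99, -0.136, -0.046], [-0.136, -0.991, 0.013], [-0.047, -0.007, -0.999]]
ft_force: [-0.7, 0.1, -1.5]
grip_width: 0.027
```

Run:
```python
from h import *
im,p=snap('wrist','w14');drv(.531,-.388,.2)
s=env.observe();t=np.array(s['position'])+np.array(s['tool_rot'])@[.0072,-.0013,.1206]
print('tip px',proj(p,t),'hole px',proj(p,[.531,-.388,.07]))
g=im.astype(int);a=g.max(2);b=g[:,:,0]-g[:,:,2]
for v in range(150,206,2): print(v,' '.join('%3d'%a[v,u] for u in range(224,290,2)))
print()
for v in range(150,206,4): print(v,' '.join('%3d'%b[v,u] for u in range(224,290,2)))
```

```text
tip [ 0.5304 -0.3857  0.0914] lean xy [0.015  0.0157] tz [-0.0455  0.0131 -0.9989]
pos [ 0.5286 -0.3876  0.2122] psi -7.80 F [-0.1 -0.3 -1.1] t 31.8 w 0.0267 q6 51.8
need cm [0.1453 0.2236 1.2087] yaw rad -0.000 rows 0.24755935325646772
axis in tool [ 0.0596 -0.0108  0.9982]
tip px [252.9219 184.9516] hole px [255.4759 176.6824]
150 133 102  86  91 110 127 145 142 138 144 137 139 137 141 140 143 142 142 139 132 134 129 133 135 136 141 138 140 135 136 138 133 135
152 101  90  90  81  80  90 120 141 141 144 142 142 143 146 141 142 136 133 130 131 136 133 139 137 138 138 137 134 132 129 131 136 131
154  92  85  85  82  84  84  91 105 132 142 141 140 140 140 139 132 133 132 130 131 135 135 137 134 137 131 134 131 124 133 133 133 137
156  77  87  81  89  84  80  81  82  90 126 136 137 134 124 129 132 131 135 138 133 139 136 132 130 134 129 131 130 132 131 135 131 124
158  87  83  83  85  85  78  81  83  82  85 110 128 132 134 135 133 134 137 139 133 129 131 134 129 129 132 129 134 130 135 133  97  68
160  81  85  87  81  82  84  82  79  76  80 102 125 136 135 139 137 136 134 132 133 129 1
[... 4243 characters left out ...]
  89  90  81  66  70
186  31  42  44  48  47  47  45  47  43  49  41  17   6   4   5   7  17  39  50  48  49  52  52  52  51  47  48  58  49  49  50  43  42
190   7  21  45  44  41  45  42  46  42  44  48  34   5   3   2   5   4   1  11  43  48  48  48  51  47  50  46  48  44  47  44  44  44
194  33  43  41  42  46  45  46  48  48  52  50  53  41   5   2   5   4   2  10  44  46  45  47  44  42  46  41  42  44  45  47  45  45
198  45  46  43  42  51  53  53  47  51  52  51  48  33   7   4   6   6  11  35  47  44  44  47  45  45  46  45  48  44  50  40  46  39
202  49  51  51  51  52  51  51  44  35  21  10   3   1   4  12   8   6  11   7   2  11  26  43  52  45  47  48  43  40  33  29  15  19
```

The hole's centre is measured at about (254.8,176) px, within 1 px of the prediction, and the tip is as predicted too. I'll descend.

>>> {"name": "carry_out", "arguments": {
  "rows": [
    {"tx":0.15,"ty":0.22,"tz":0.4,"yaw":0},
    {"tx":0.02,"ty":0,"tz":0.5,"yaw":0},
    {"tx":0,"ty":0,"tz":0,"yaw":0},
    {"tx":0,"ty":0,"tz":0,"yaw":0}
  ]
}}

```text
time_s: 32.2
position: [0.53, -0.3897, 0.2026]
tool_rot: [[0.99, -0.135, -0.045], [-0.135, -0.991, 0.013], [-0.046, -0.006, -0.999]]
ft_force: [0.2, -0.7, -1.5]
grip_width: 0.0268
```

```bash
python3 -c "
from h import *
drv(.5308,-.388,.129)"
```

```text
tip [ 0.5319 -0.3879  0.0818] lean xy [0.0155 0.0153] tz [-0.045   0.0127 -0.9989]
pos [ 0.53   -0.3897  0.2026] psi -7.76 F [ 0.2 -0.7 -1.5] t 32.2 w 0.0268 q6 51.7
need cm [0.2368 0.074  7.3561] yaw rad -0.000 rows 1.472058566214233
axis in tool [ 0.0596 -0.0108  0.9982]
```

>>> {"name": "carry_out", "arguments": {
  "rows": [
    {"tx":0.0,"ty":0.03,"tz":1.0,"yaw":0},
    {"tx":0.03,"ty":0,"tz":1.0,"yaw":0},
    {"tx":0.03,"ty":0,"tz":0.8,"yaw":0},
    {"tx":0,"ty":0,"tz":0,"yaw":0}
  ]
}}

```text
time_s: 32.6
position: [0.529, -0.3895, 0.1716]
tool_rot: [[0.99, -0.135, -0.046], [-0.135, -0.991, 0.013], [-0.047, -0.007, -0.999]]
ft_force: [-0.5, 0.4, -1.2]
grip_width: 0.027
```

```bash
python3 -c "
from h import *
drv(.5308,-.388,.129)"
```

```text
tip [ 0.5308 -0.3876  0.0508] lean xy [0.0148 0.016 ] tz [-0.0457  0.0134 -0.9989]
pos [ 0.529  -0.3895  0.1716] psi -7.76 F [-0.5  0.4 -1.2] t 32.6 w 0.027 q6 51.7
need cm [0.2062 0.0682 4.2552] yaw rad -0.000 rows 0.8521406933712976
axis in tool [ 0.0596 -0.0108  0.9982]
```

The tip is 19 mm into the hole with no contact force. I'll continue down.

>>> {"name": "carry_out", "arguments": {
  "rows": [
    {"tx":0.04,"ty":0,"tz":1.0,"yaw":0},
    {"tx":0.04,"ty":0,"tz":1.2,"yaw":0},
    {"tx":0.04,"ty":0,"tz":1.0,"yaw":0},
    {"tx":0,"ty":0,"tz":0.3,"yaw":0},
    {"tx":0,"ty":0,"tz":0,"yaw":0}
  ]
}}

```text
time_s: 33.1
position: [0.5284, -0.3891, 0.1327]
tool_rot: [[0.99, -0.135, -0.047], [-0.135, -0.991, 0.014], [-0.048, -0.008, -0.999]]
ft_force: [-0.1, 0.3, -0.5]
grip_width: 0.027
```

```bash
python3 -c "
from h import *
drv(.5308,-.388,.129)"
```

```text
tip [ 0.5301 -0.387   0.0119] lean xy [0.014  0.0169] tz [-0.0465  0.0143 -0.9988]
pos [ 0.5284 -0.3891  0.1327] psi -7.76 F [-0.1  0.3 -0.5] t 33.1 w 0.027 q6 51.9
need cm [0.0993 0.0878 0.366 ] yaw rad -0.000 rows 0.07784561566665464
axis in tool [ 0.0596 -0.0108  0.9982]
```

>>> {"name": "carry_out", "arguments": {
  "rows": [
    {"tx":0.02,"ty":0,"tz":0.2,"yaw":0},
    {"tx":0,"ty":0,"tz":0.15,"yaw":0},
    {"tx":0,"ty":0,"tz":0,"yaw":0}
  ]
}}

```text
time_s: 33.4
position: [0.5287, -0.3894, 0.1297]
tool_rot: [[0.99, -0.135, -0.045], [-0.135, -0.991, 0.013], [-0.047, -0.007, -0.999]]
ft_force: [-0.9, 0.2, 0.2]
grip_width: 0.0269
```

>>> {"name": "carry_out", "arguments": {
  "rows": [
    {"tx":0,"ty":0,"tz":0.1,"yaw":0},
    {"tx":0,"ty":0,"tz":0.1,"yaw":0}
  ]
}}

```text
time_s: 33.6
position: [0.5289, -0.3895, 0.1285]
tool_rot: [[0.99, -0.135, -0.044], [-0.135, -0.991, 0.012], [-0.046, -0.006, -0.999]]
ft_force: [-0.3, 1.5, 4.4]
grip_width: 0.0269
```

The handle is seated at the pick-up height with contact force. I'll release and retreat.

>>> {"name": "carry_out", "arguments": {
  "rows": [
    {"tx":0,"ty":0,"tz":0,"yaw":0},
    {"tx":0,"ty":0,"tz":0,"yaw":0},
    {"tx":0,"ty":0,"tz":0,"yaw":0},
    {"tx":0,"ty":0,"tz":0,"yaw":0},
    {"tx":0,"ty":0,"tz":0,"yaw":0},
    {"tx":0,"ty":0,"tz":-2.0,"yaw":0},
    {"tx":0,"ty":0,"tz":-3.0,"yaw":0},
    {"tx":0,"ty":0,"tz":-4.0,"yaw":0},
    {"tx":0,"ty":0,"tz":-4.0,"yaw":0},
    {"tx":0,"ty":0,"tz":-1.0,"yaw":0},
    {"tx":0,"ty":0,"tz":0,"yaw":0},
    {"tx":0,"ty":0,"tz":0,"yaw":0}
  ],
  "jaw": -1
}}

```text
time_s: 34.8
position: [0.5348, -0.3909, 0.2717]
tool_rot: [[0.99, -0.136, -0.047], [-0.135, -0.991, 0.014], [-0.048, -0.008, -0.999]]
ft_force: [-0.5, -0.5, -0.8]
grip_width: 0.0858
```

Run:
```python
from h import *
st()
im,p=snap('wrist','w15')
# handle outline top hexagon
g=cv2.resize(im.max(2),None,fx=4,fy=4,interpolation=cv2.INTER_CUBIC)
c0=proj(p,[.53,-.388,.145]);n,l,s,ct=cv2.connectedComponentsWithStats((g<45).astype(np.uint8))
i=l[int(c0[1]*4),int(c0[0]*4)];print(c0,i,s[i])
cs=cv2.findContours((l==i).astype(np.uint8),0,cv2.CHAIN_APPROX_NONE)[0]
ap=cv2.approxPolyDP(cv2.convexHull(max(cs,key=cv2.contourArea)),5,True)[:,0]/4.-.4
print([(np.round(q,1).tolist(),np.round(onz(p,*q,.15)[:2],4).tolist(),np.round(onz(p,*q,.07)[:2],4).tolist()) for q in ap])
# top view now vs before: largest differences
a=cv2.imread('pics/top0.png').astype(int);snap('top','top1');b=cv2.imread('pics/top1.png').astype(int)
m=(abs(a-b).max(2)>45).astype(np.uint8);n,l,s,c=cv2.connectedComponentsWithStats(m)
for j in range(1,n):
    if s[j,4]>12: print('diff',s[j],onz(load('top1'),*c[j],.05)[:2])
```

```text
{'time_s': 34.8, 'position': [0.5348, -0.3909, 0.2717], 'tool_rot': [[0.9897, -0.1356, -0.0465], [-0.135, -0.9907, 0.0143], [-0.048, -0.0079, -0.9988]], 'ft_force': [-0.5159, -0.5046, -0.8172], 'grip_width': 0.0858, 'q': [-45.8736, 34.2395, 48.2378, -1.3636, 99.9641, 51.6996]}
[253.0409 189.8263] 67 [  954   623   128   201 20404]
[([253.8, 155.4], [0.562, -0.3932], [0.5435, -0.3899]), ([266.1, 162.4], [0.5547, -0.4026], [0.5338, -0.4024]), ([269.8, 179.4], [0.5393, -0.404], [0.5135, -0.4042]), ([268.8, 197.4], [0.5229, -0.4011], [0.4919, -0.4005]), ([254.6, 205.4], [0.517, -0.3877], [0.4841, -0.3827]), ([239.1, 198.6], [0.5252, -0.375], [0.4949, -0.3659]), ([238.1, 188.1], [0.5351, -0.3756], [0.5079, -0.3667]), ([241.6, 162.8], [0.557, -0.382], [0.5369, -0.3752])]
diff [ 310  149  183  166 5509] [ 0.4405 -0.4618]
diff [301 168  15   4  41] [ 0.6241 -0.1572]
diff [272 172  14   5  28] [ 0.612  -0.0645]
diff [135 174   7   7  24] [0.5958 0.3616]
diff [131 179   6  13  51] [0.5734 0.377 ]
diff [307 178  11   4  33] [ 0.5938 -0.168 ]
diff [219 181  65  11 308] [0.5718 0.0246]
diff [137 
[... 913 characters left out ...]
 [ 0.369  -0.6454]
diff [245 252   5   8  13] [0.3599 0.0289]
diff [303 254   9  18  32] [ 0.3379 -0.1535]
diff [453 256   7   8  45] [ 0.3535 -0.6139]
diff [217 280  35  14 244] [0.2678 0.0694]
diff [418 280  16  21  98] [ 0.2602 -0.5177]
diff [226 293  16   6  52] [0.2384 0.0676]
diff [ 168  294   57   90 1891] [0.1473 0.1651]
diff [260 295  63  38 575] [ 0.1758 -0.1254]
diff [ 244  300  187   84 4658] [ 0.0962 -0.2739]
diff [376 308  21  21 126] [ 0.176  -0.3926]
diff [ 423  317   84   67 3510] [ 0.0642 -0.6698]
diff [241 340  28  24 177] [ 0.0687 -0.0035]
diff [507 354   5  11  40] [ 0.0497 -0.774 ]
diff [231 370   9  14  35] [-0.0086  0.064 ]
diff [253 370  14   5  37] [ 0.0115 -0.0165]
```

The handle top's centre is back at (0.5311,-0.3884), upright over the hole. One last check of the spindle's height needs an oblique view from beyond the bench.

>>> {"name": "carry_out", "arguments": {
  "rows": [
    {"tx":-0.6,"ty":-4.6,"tz":0,"yaw":0},
    {"tx":-0.6,"ty":-4.8,"tz":0,"yaw":0},
    {"tx":-0.6,"ty":-4.8,"tz":0,"yaw":0},
    {"tx":-0.6,"ty":-4.8,"tz":0,"yaw":0},
    {"tx":-0.6,"ty":-4.8,"tz":0,"yaw":0},
    {"tx":-0.6,"ty":-4.8,"tz":0,"yaw":0},
    {"tx":-0.6,"ty":-4.8,"tz":0,"yaw":0},
    {"tx":-0.6,"ty":-4.8,"tz":0,"yaw":0},
    {"tx":4.0,"ty":-2.0,"tz":0,"yaw":-0.1},
    {"tx":4.5,"ty":-1.0,"tz":0,"yaw":-0.1},
    {"tx":4.5,"ty":0,"tz":0,"yaw":0},
    {"tx":4.0,"ty":0,"tz":0,"yaw":0}
  ]
}}

```text
time_s: 36.1
position: [0.7066, 0.0392, 0.25]
tool_rot: [[0.995, 0.069, -0.077], [0.071, -0.997, 0.028], [-0.075, -0.034, -0.997]]
ft_force: [1.0, -0.5, 1.0]
grip_width: 0.0853
```

Run:
```python
from h import *
im,p=snap('wrist','w16');go(.72,.045,.25,6.5)
o=np.array([.5686,.0466,0]);a=np.radians(6.5);d=np.array([-np.sin(a),np.cos(a),0])
for y in(-.113,-.07,-.03,.0,.03,.07,.113): print(y,proj(p,o+d*y+[0,0,.08]),proj(p,o+d*y+[0,0,.077]))
A=im.max(2).astype(int);u0,v0=proj(p,o+[0,0,.08]).astype(int)
for v in range(v0-24,v0+26,2): print(v,' '.join('%3d'%A[v,u] for u in range(max(u0-112,0),min(u0+112,512),6) ))
print(u0)
```

```text
pos [0.7108 0.0392 0.2457] psi 4.10 F [ 0.6  0.7 -2.4] t 36.15 w 0.0853 q6 79.5
need cm [ 0.921  -0.5252 -0.4831] yaw rad -0.042 rows 0.23302446386780168
-0.113 [341.4196 275.9253] [340.8287 274.3373]
-0.07 [304.4238 276.5083] [304.1212 274.925 ]
-0.03 [270.3892 277.0448] [270.349  275.4656]
0.0 [245.1002 277.4433] [245.2532 275.8674]
0.03 [220.0116 277.8387] [220.3547 276.266 ]
0.07 [186.8677 278.3611] [187.4596 276.7926]
0.113 [151.6242 278.9166] [152.478  277.3526]
253 166  86  57  56  58  46  54  36  26  16  19  22  19  23  15  31  29  31  21  23  18  25  19  29  32  33  34  26  27  24  27  34  52  52  55  55  53  74
255 177  58  52  61  55  33  45  38  20  27  19  14  28  24  21  27  28  38  15  24  16  20  27  23  28  34  33  25  27  27  21  35  50  52  49  44  27  57
257 184  56  58  64  45  26  46  47  25  20  21  26  19  23  23  28  33  28  22  17  23  24  25  29  26  30  32  37  43  42  40  42  40  50  49  42  20  62
259 184  55  61  60  29  28  44  42  26  26  35  31  26  37  32  31  36  32  48  48  46  44  54  52  47  29  31  59  56  56  62  46  43  55  49  34  21  57
261
[... 2576 characters left out ...]
 184 185 188 194 191 194 190 188 191 190 193 188 158  88 102  34  26  22
295  52  22  22  24  24  22 181 180 183 101 103 105 103 107 107 107 104 103 107 115 189 190 193 191 190 191 189 187 191 188 192 189 169  87 100  48  23  26
297  42  17  23  19  21  19 181 178 178 101 104 105 105 103 105 108 106 106 109 113 189 189 194 194 193 189 190 191 192 189 191 192 184  94 101  79  27  29
299  22  20  28  20  23  23 182 179 176 109 104 106 104 104 102 105 105 105 106 111 187 190 196 194 191 187 194 190 189 189 188 192 191  95 100  92  33  31
301  25  26  27  26  22  43 183 179 180 107 103 102 106 104 104 106 105 106 106 113 190 187 192 187 194 190 191 187 189 187 185 192 187  96 100 102  27  23
245
```

The spindle's axis row is about 277.8, against 277.4 predicted at 80 mm and 275.9 at 77 mm. Its tail end is at u ≈ 306, against 304 predicted for a centred spindle. So it's lifted and centred, and I'll hand in.

```bash
python3 -c "
from h import *
st(); print(env.close_job())"
```

```text
{'time_s': 36.15, 'position': [0.7108, 0.0392, 0.2457], 'tool_rot': [[0.9945, 0.0687, -0.0792], [0.0712, -0.997, 0.0292], [-0.0769, -0.0347, -0.9964]], 'ft_force': [0.5522, 0.7291, -2.4323], 'grip_width': 0.0853, 'q': [-6.7364, 41.8044, 37.9773, 1.1686, 104.9227, 79.4986]}
the job is handed in; nothing more can be done
None
```

I did the whole sequence and handed the job in at 36 s of the 72 s allowed. No verdict was reported. I lowered the spindle onto the vee rests and let it go, then slid the tailstock up by pinching its upright until it stalled at about 25 N. I then tightened the clamp screw to its stop with the screwdriver, put the driver back in its block and left the gripper open and clear.

**Last checks:**
- **Spindle:** in an oblique wrist view its axis sat at pixel row 277.8. The prediction was 277.4 if lifted to 80 mm and 275.9 if still on the rests at 77 mm. The one end I could see was 2 px from where a centred spindle would put it; the gripper hid the other. The margin is about 1.5 px with 2 mm calibration, so this supports the lift but does not prove it alone. The stall happened where the tailstock should be home.
- **Clamp screw:** the slot turned 1.21 rad between pictures, and the torque jumped from about 0.15 to 0.8 N m at the stop. My rotation was about 1.6 rad. Play in the slot and wind-up against the stop should explain the difference, but I did not confirm that.
- **Driver:** it seated at its pick-up height, with its top centre within about 1 mm of the hole.

**What went less well:**
- The first spindle grip was shallow and I redid it.
- The tool picked up tilt during the push and later moves, reaching about 0.08 rad by hand-in. I turned the driver to keep it upright when putting it back.
- I ran out of viewable pictures, so the later checks used pixel values only.
- I did not check each bystander individually; no move went near one.

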